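# Refit the washed fruit fork in the peeler's spindle

## Task

Take the washed blue fruit fork out of the white draining stand and fit it in the peeler's upright spindle socket: slide the shank down past the spring plunger and, when it stops on the drive dogs, turn it under light pressure until it drops over them, then press it fully home so that the plunger clicks into the groove. Never force or over-twist it (a push of about 15 N is plenty), let go of it, and leave the other fork, the persimmons and the brush where they are.

Things in the scene. Friction and masses are not known exactly. Their poses are not given: they have to be found in the camera images.
- fork_hub (a point): Centre of the grip band of the loose blue fruit fork (0.22 to 0.34 kg): round hub 40 mm across and 32 mm tall, four steel prongs 24 mm long on top, steel shank 16 mm across and 44 mm long below. The point is on the axis, 20 mm above the hub's underside, 36 mm below the prong tips: grip here from above at any yaw. z points up to the prongs, x and y along the notches under the hub.
- fork_shoulder (a point): Centre of the underside of the blue hub; it rests on the spindle's top face when the fork is home. Two crossing notches, 7.5 mm wide and 6 mm deep, cut this face, so there is a notch every quarter turn. At the start this face rests on the stand's top.
- shank_tip (a point): Lower end of the blue fork's shank, on the axis, 44 mm below the hub's underside. The end is a cone: 6 mm across at the tip, 16 mm across from 11 mm up. A groove for the plunger, 3 mm deep with sloping sides, runs round the shank from 13 to 22 mm below the hub's underside.
- socket_mouth (a point): Centre of the socket's mouth, level with the top face of the peeler's upright steel spindle, 125 mm above the table; z up along the bore, x and y those of the peeler, not of the spindle. Spindle 41 mm across; bore 17.2 mm across and 49 mm deep, so the shank has 0.6 mm play all round and does not reach the bottom.
- plunger (a joint): How far the side spring plunger is pushed out, m: 0 free (round nose 6 mm across, standing 4.8 mm into the bore), 0.002 to 0.003 with the full shank riding on it, about 0.001 or less when clicked into the groove with the fork home. Axis 18 mm below the top face. Spring 4.5 N free, 1 N more per mm; passing it takes under 10 N downward, then the shank drags with 1 to 4 N. Ignore its red knob.
- peeler: The fixed bench-top peeler, green and steel; origin on the table under the spindle. Base from -70 to 140 mm in x, -85 to 205 mm in y, 40 mm high; gearbox 70 mm high under the spindle; motor, 140 mm high and 90 mm across, centred at y = +138 mm. Nothing on it stands higher than 140 mm. The gears hold the spindle against about 0.35 N m; beyond that it turns with the fork.
- stand: The fixed white draining stand, 70 x 170 x 55 mm (x, y, z), origin under its centre; the two forks hang upright in its holes at y = +45 and -45 mm, either way round, hubs on its top. The holes are 18 mm across; lift a fork 50 mm to clear them.
- small_fork_hub (a point): Bystander: a smaller fork with an orange hub 28 mm across and three prongs (tips 56 mm above the stand's top), loose in the stand's other hole, 90 mm from the blue one; the point is on its axis, 20 mm above its hub's underside.
- persimmon_a_center (a point): Bystander: a loose peeled persimmon, 76 mm across and 62 mm tall; its centre, half-way up.
- persimmon_b_center (a point): Bystander: another loose peeled persimmon, 76 mm across and 62 mm tall; its centre, half-way up.
- brush_mid (a point): Bystander: a loose flat brush, 185 mm long, 40 mm wide and 16 mm high, lying on the table near the robot; x points to its bristles.
- dog_level (a point): Point on the bore axis 5 mm above the spindle's top face: the tops of two brass drive dogs, opposite each other across the bore, each 6 mm wide, from 11.7 to 19.2 mm from the axis. They turn with the spindle, left at an unmeasured angle that this point does not show. The hub lands on them unless two notches are over them, then drops 5 mm; 0.7 mm to spare each side.
Mind the look-alikes: they are no part of the job. Of the things like the stand, leave any that is yellow; of the rest the smaller one is meant.

How it is judged:
By the outcome, as a careful person would: the job done as asked, in the order asked, and still so for the second after the job is handed in, with the robot touching nothing.
It also fails if it takes over 72 s, if anything falls off the work surface, if the arm or the gripper's body presses on something with over 40 N, if the wrist force passes 120 N, or if a joint passes its speed limit or range.

## Robot

A 7-joint arm with a two-finger parallel gripper is mounted at the origin on the work surface. World frame = base frame: x ahead of the robot, y to its left, z up, the work surface at z = 0. Lengths are in mm, angles in rad, forces in N, time in s.
With the tool pointing down it reaches from about 400 to 875 mm from the base axis. Payload 4.4 kg.
Tool frame: the origin (TCP) lies at the very end of the fingers, on their centre line; the grasp point (between the pads) lies 19 mm behind it; y points along the fingers, z is the direction in which the jaws open and shut, and the axes are right-handed (so a half turn about y gives the same grasp; the last joint's range is limited). The gripper opens to 85 mm and grips with 20 to 120 N. Pads are 22 mm wide; open, the fingers measure 114 mm over their backs; the gripper's body (76 mm by 85 mm) begins 54 mm behind the grasp point. The pads swing forward as they close: fully open they stand 13 mm farther back than shut.
Start: joints at [-1.342, 0.628, 0.038, 1.517, -0.027, 0.996, -0.02], TCP at [188.832, 621.981, 231.313] pointing down, gripper open.
Joint ranges: [-3.06, 3.06], [-0.37, 2.12], [-1.25, 1.32], [0.18, 2.47], [-1.1, 4.24], [0.23, 1.98], [-2.94, 2.94]. Speed limits (rad/s): [2.57, 2.57, 3.14, 3.14, 3.14, 3.14, 3.14].

## Interface

Orientations are given as [roll, pitch, yaw] about the fixed x, y, z axes, in that order (R = Rz(yaw) Ry(pitch) Rx(roll)).
In Python, from cell import read_state, get_image, finish_job gives the robot as it stands. The module is installed in compiled form; this text tells all that it offers.
- The arm moves only by the tool servo_tool, never from a script. Its argument "increments" is a list of rows, each an object of numbers: "dx", "dy", "dz": the shift along the world's x, y, z in cm; "ax", "ay", "az": the turn, a rotation vector about the world's x, y, z in rad; "claw": the closure, from -1 (fully open) to 1 (shut). A call has 1 to 8 rows; each row is the pose to reach, as a shift and turn from the pose commanded when the call began; what a row does not reach only later rows make up. A row lasts 1/12 s, in which the tool goes at most 41.7 mm and 7.16 degrees, less where a joint would pass 70% of its speed; a pose out of reach is approached as far as the arm can. A call with a gripper value outside its range is refused whole. The fingers move at their own pace and stop on an object; the grip force is fixed at half the most. Time passes only in rows, so rows that repeat a pose let the fingers close. It gives the time, the measured TCP pose, the force and the opening at its end, in the units of the state.
- read_state(): the state, without advancing time (a new reading comes with each control period).
- get_image(name): name is "scene" or "top" or "wrist"; returns a dict with "color" (480x640x3 uint8, red, green, blue), "fov_y" (degrees; the focal length in pixels is half the picture's height over the tangent of half this angle, whatever the lens; pixels are square), "cx", "cy" (the principal point, pixels), "R" (3x3) and "t" (3): a world point X has camera coordinates R X + t. Camera axes: x right, y down, z forward; pixel columns grow to the right and rows downward; lengths in mm; the calibration is good to about 2 mm. The wrist camera is an equidistant fisheye: a pixel r from the principal point sees the ray r / f radians off the axis. A picture is of the moment at which its call begins. There is no depth.
- finish_job(): hands the job in, once; it reports no verdict.
The state is a dict: "clock": time; "qpos": joint angles; "qd": joint speeds; "tau": joint torques, N m; "eef_pos": TCP position; "tool_rot": TCP orientation; "force": force on the tool from outside, world axes, zero at the start; "torque": the same for the moment, N m; "width": finger opening in mm.
Only numpy, scipy, OpenCV 4.12 (cv2) and the standard library are available. Lean on these libraries where they do the work, as an engineer would, in place of code of your own. Each camera call takes 0.05 s, during which the arm holds its last target.

## Working session

There is one attempt and no reset: what is moved stays moved. The work goes in short steps, Python scripts to look and compute and a tool call to move; the robot and the scene stay as the last step left them, time stands still between calls to the robot, and variables do not carry over. Pictures are saved under pics/ and viewed, and the job is handed in when it is done.

Besides the shell and the picture viewer there is one more tool, called after ">>>" by a JSON object that holds its "method" and its "body". servo_tool: Moves the arm, as the interface text tells. Its arguments: {"type":"object","properties":{"increments":{"type":"array","items":{"type":"object","properties":{"dx":{"type":"number"},"dy":{"type":"number"},"dz":{"type":"number"},"ax":{"type":"number"},"ay":{"type":"number"},"az":{"type":"number"},"claw":{"type":"number"}}}}},"required":["increments"]}

```bash
mkdir -p pics; cat > h.py <<'E'
import numpy as np, cv2
from cell import read_state, get_image, finish_job
def snap(n,f):
    im=get_image(n); cv2.imwrite('pics/'+f,im['color'][:,:,::-1]); np.savez('pics/'+f+'.npz',**im); return im
def ld(f): return dict(np.load('pics/'+f+'.npz'))
def foc(im): return im['color'].shape[0]/2/np.tan(np.radians(float(im['fov_y']))/2)
def ray(im,u,v,fish=False):
    f=foc(im); x=(u-float(im['cx']))/f; y=(v-float(im['cy']))/f
    if fish:
        r=np.hypot(x,y); s=np.sin(r)/r if r>1e-9 else 1; d=np.array([x*s,y*s,np.cos(r)])
    else: d=np.array([x,y,1.])
    R=im['R']; d=R.T@d; return -R.T@im['t'], d/np.linalg.norm(d)
def onz(im,u,v,z,fish=False):
    o,d=ray(im,u,v,fish); return o+d*(z-o[2])/d[2]
def proj(im,X,fish=False):
    c=im['R']@np.array(X,float)+im['t']; f=foc(im)
    if fish:
        r=np.hypot(c[0],c[1]); th=np.arctan2(r,c[2]); k=th/max(r,1e-9); x,y=c[0]*k,c[1]*k
    else: x,y=c[0]/c[2],c[1]/c[2]
    return np.array([x*f+float(im['cx']),y*f+float(im['cy'])])
def tri(*rays):
    A=np.zeros((3,3));b=np.zeros(3)
    for o,d in rays:
        P=np.eye(3)-np.outer(d,d);A+=P;b+=P@o
    X=np.linalg.solve(A,b); return X,[np.linalg.norm((np.eye(3)-np.outer(d,d))@(X-o)) for o,d in rays]
E
python3 - <<'E'
from h import *
for n in ['scene','top','wrist']:
    im=snap(n,n+'0.png'); print(n,im['fov_y'],im['cx'],im['cy'],-im['R'].T@im['t'],im['R'][2])
s=read_state(); print({k:np.round(v,3) for k,v in s.items()})
E
```

```text
scene 54.753732796743044 329.1225785592268 237.02982658744094 [1125.42825933  -20.91100134  628.55256194] [-0.71857126 -0.13949846 -0.68131896]
top 56.632285615388625 321.9901514509322 245.3202803390912 [ 438.59061714 -134.42401944 1062.93065854] [ 0.11380989 -0.01147622 -0.99343626]
wrist 65.70646984690485 321.34309203903564 244.10370606428665 [124.79835898 640.34073269 373.79402467] [ 0.25182809 -0.07770852 -0.96464709]
{'clock': np.float64(0.15), 'qpos': array([-1.342,  0.629,  0.038,  1.518, -0.027,  0.996, -0.02 ]), 'qd': array([ 0.001, -0.004, -0.   , -0.004, -0.001, -0.   , -0.001]), 'tau': array([ 2.0000e-03, -5.6380e+01,  1.2280e+00, -1.9365e+01,  1.1000e-02,
        7.0000e-03, -0.0000e+00]), 'eef_pos': array([188.669, 621.508, 230.609]), 'tool_rot': array([-1.572, -0.   , -0.295]), 'force': array([ 0.059,  0.043, -0.143]), 'torque': array([-0.025, -0.029, -0.049]), 'width': np.float64(85.181)}
```

View pics/scene0.png

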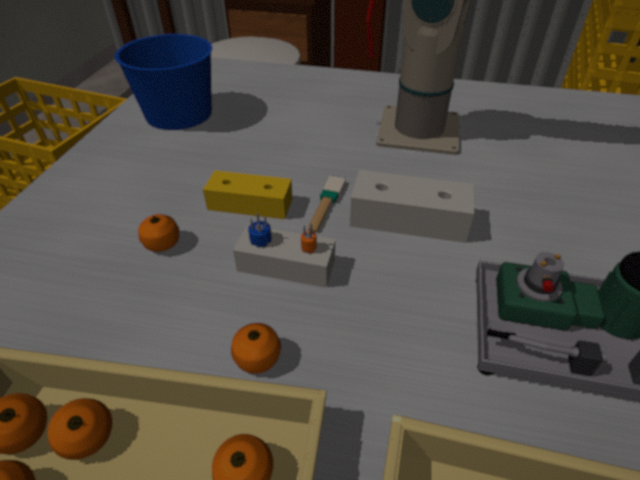

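View pics/top0.png

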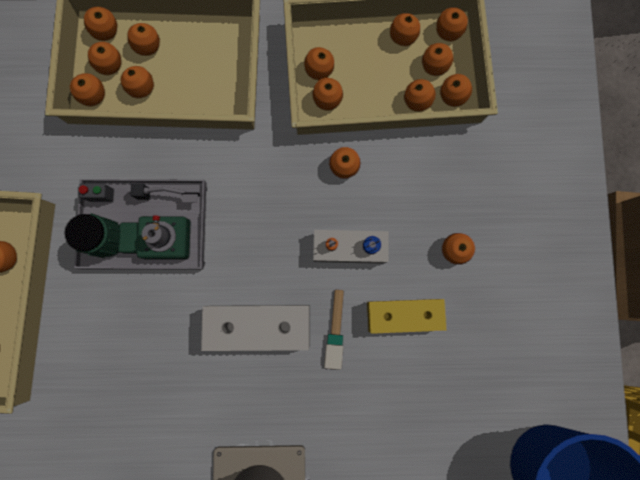

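View pics/wrist0.png

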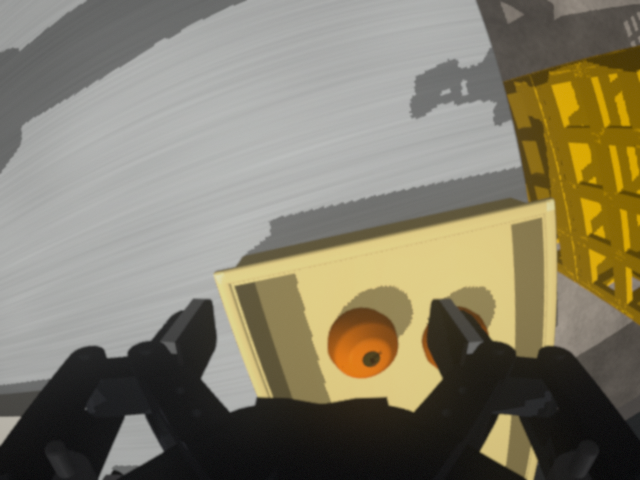

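The top view shows the white stand with the blue fork at about (372,245) and the orange one at (331,244). The spindle is at about (157,235). The scene view shows the blue hub at (260,234) and the spindle at (545,270). Next I'll measure these points.

```bash
python3 - <<'E'
from h import *
t=ld('top0.png'); s=ld('scene0.png')
def blobs(im,lo,hi,roi):
    h=cv2.cvtColor(im['color'],cv2.COLOR_RGB2HSV); m=cv2.inRange(h,lo,hi); z=np.zeros_like(m); x0,y0,x1,y1=roi; z[y0:y1,x0:x1]=m[y0:y1,x0:x1]
    n,l,st,c=cv2.connectedComponentsWithStats(z); return [(st[i],c[i]) for i in range(1,n) if st[i][4]>15]
bt=blobs(t,(100,120,40),(130,255,255),(340,220,410,270)); bs=blobs(s,(100,120,40),(130,255,255),(230,200,290,260))
print(bt,bs)
for b in bt: print('top z75..87',[onz(t,*b[1],z) for z in (71,80,87)])
for b in bs: print('scene',onz(s,*b[1],75))
for n,r in (('a',(310,220,355,270)),):
    for b in blobs(t,(3,150,80),(18,255,255),r): print('orange',b,onz(t,*b[1],80))
for nm,im,r in (('t',t,(100,190,230,290)),('s',s,(470,230,640,390)),('t2',t,(300,220,400,270))):
    c=im['color'][r[1]:r[3],r[0]:r[2]]; k=min(800/c.shape[1],600/c.shape[0]); c=cv2.resize(c,None,fx=k,fy=k,interpolation=cv2.INTER_CUBIC); print(nm,k)
    cv2.imwrite(f'pics/crop_{nm}.png',c[:,:,::-1])
E
```

```text
[(array([363, 236,  18,  18, 195], dtype=int32), array([371.32820513, 244.63076923]))] [(array([249, 222,  22,  24, 376], dtype=int32), array([259.73404255, 234.56648936]))]
top z75..87 [array([ 552.57832043, -256.64378029,   71.        ]), array([ 551.54408551, -255.53485414,   80.        ]), array([ 550.73968057, -254.67235602,   87.        ])]
scene [ 560.54228919 -255.02079192   75.        ]
orange (array([326, 238,  12,  12,  59], dtype=int32), array([331.28813559, 243.93220339])) [ 554.07674569 -166.48154486   80.        ]
t 6.0
s 3.75
t2 8.0
```

```bash
ls pics
```

```text
crop_s.png
crop_t.png
crop_t2.png
scene0.png
scene0.png.npz
top0.png
top0.png.npz
wrist0.png
wrist0.png.npz
```

View pics/crop_t.png

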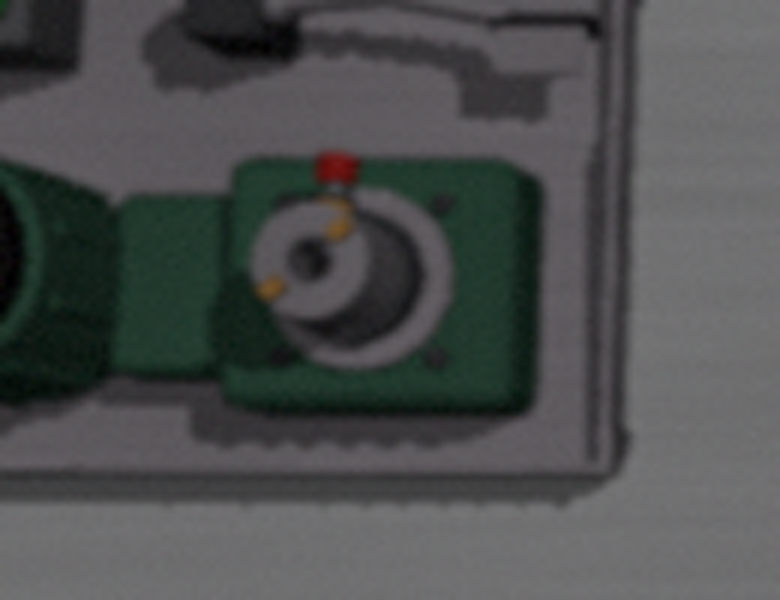

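View pics/crop_s.png

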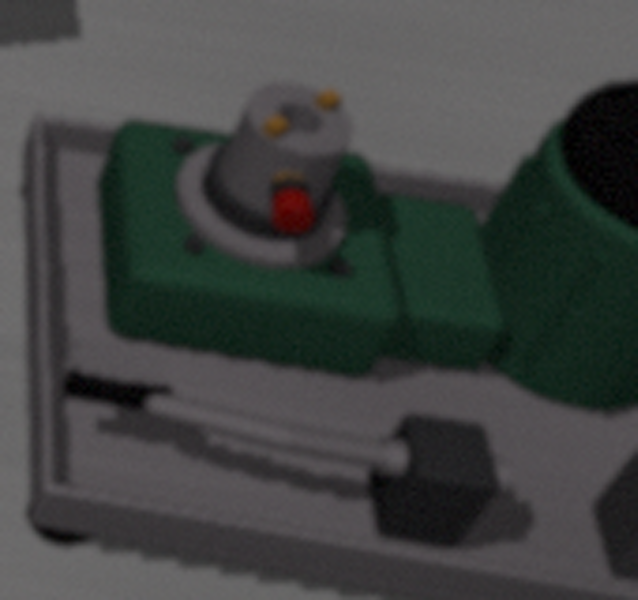

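View pics/crop_t2.png

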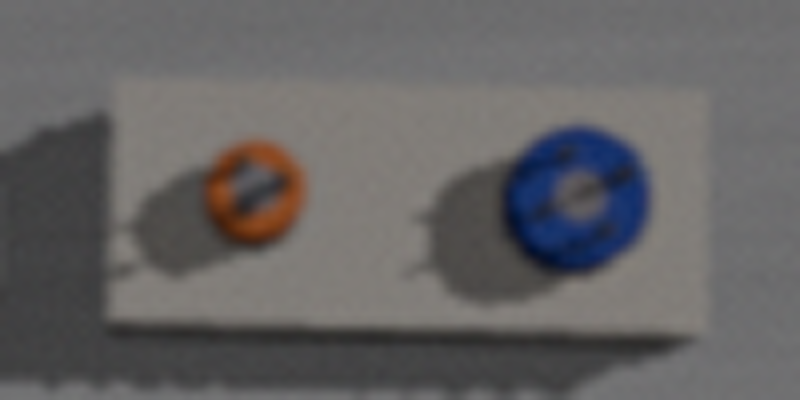

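The crops show the spindle bore at about (309,258) in crop_t, with the dog tops at (340,228) and (271,290). In crop_s the bore is at (299,118), with dogs at (276,126) and (328,100). Triangulating these now.

```bash
python3 - <<'E'
from h import *
t=ld('top0.png'); s=ld('scene0.png')
ct=lambda x,y:((x+.5)/6-.5+100,(y+.5)/6-.5+190)
cs=lambda x,y:((x+.5)/3.75-.5+470,(y+.5)/3.75-.5+230)
print('mouth',onz(t,*ct(309.5,258.5),125),onz(s,*cs(299,118),125),tri(ray(t,*ct(309.5,258.5)),ray(s,*cs(299,118))))
for nm,im,a,b in(('t',t,ct(340,228),ct(271,290)),('s',s,cs(276,126),cs(328,100))):
    A=onz(im,*a,130);B=onz(im,*b,130);print(nm,A,B,(A+B)/2,np.linalg.norm(A-B),np.degrees(np.arctan2(*(A-B)[[1,0]])))
# top-ring of blue hub at z87 circle from top crop (575,198)/8
print('hub top',onz(t,(575.5)/8-.5+300,198.5/8-.5+220,87))
# red knob, stand corners
print('hub',tri(ray(t,371.33,244.63),ray(s,259.7,234.6)))
st=[(110,80),(705,92),(705,335),(108,325)]
P=[onz(t,(x+.5)/8-.5+300,(y+.5)/8-.5+220,55) for x,y in st];print('stand',P,np.mean(P,0),np.linalg.norm(P[0]-P[1]),np.linalg.norm(P[1]-P[2]))
c=s['color'][205:295,220:350];c=cv2.resize(c,None,fx=6,fy=6,interpolation=cv2.INTER_CUBIC);cv2.imwrite('pics/crop_s2.png',c[:,:,::-1])
E
```

```text
mouth [576.9630953  216.24852394 125.        ] [578.00085739 213.84558788 125.        ] (array([576.92897821, 215.3452949 , 124.33260195]), [np.float64(1.0824319382232013), np.float64(1.0824319382233119)])
t [586.94723203 204.03662473 130.        ] [565.2103834  227.47428592 130.        ] [576.07880772 215.75545532 130.        ] 31.965834105789774 -47.15615788239624
s [589.9973457  201.84598945 130.        ] [570.34382177 224.54199647 130.        ] [580.17058373 213.19399296 130.        ] 30.0228202800346 -49.10919443196525
hub top [ 551.44454939 -254.93149329   87.        ]
hub (array([ 553.10968053, -257.59180184,   67.67668133]), [np.float64(0.5484528013043468), np.float64(0.5484528013042943)])
stand [array([ 590.54280428, -126.66310114,   55.        ]), array([ 585.27792491, -296.88714844,   55.        ]), array([ 515.58149935, -294.87248649,   55.        ]), array([ 520.33486079, -125.40449088,   55.        ])] [ 552.93427233 -210.95680674   55.        ] 170.30544687187103 69.7255376283072
```

View pics/crop_s2.png

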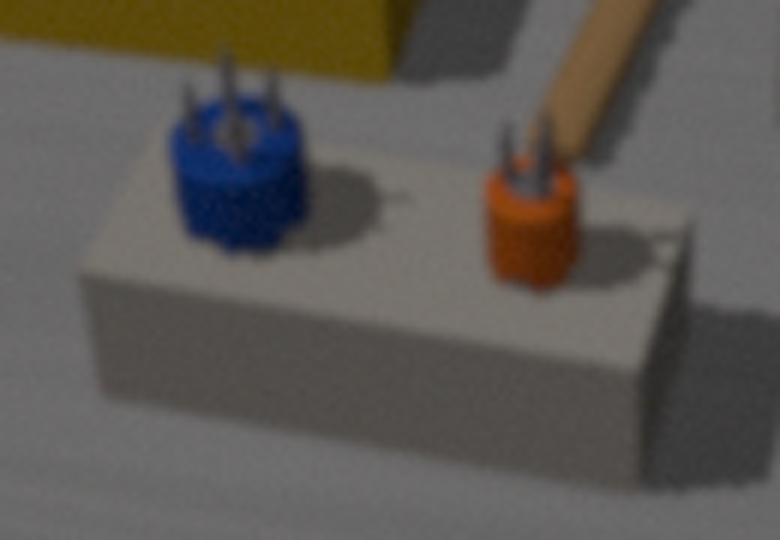

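Two independent measurements agree:
- **Blue fork:** axis at about (551.7, -255.5).
- **Spindle mouth:** about (577, 215.5, 125).
- **Dogs:** at about -48°.

Both are within reach, so I'm moving towards the fork along an arc.

>>> {"method": "servo_tool", "body": {"increments": [{"dx": 4, "dy": -3.5, "dz": 1}, {"dx": 8, "dy": -7, "dz": 2}, {"dx": 12, "dy": -10.5, "dz": 2.5}, {"dx": 16, "dy": -14, "dz": 2.5}, {"dx": 20, "dy": -18, "dz": 2.5}, {"dx": 24, "dy": -22, "dz": 2.5}, {"dx": 27, "dy": -26, "dz": 2.5}, {"dx": 30, "dy": -30, "dz": 2.5}]}}

```text
invalid input at $.increments[0]: expected keys dx, dy, dz, ax, ay, az, claw
```

>>> {"method": "servo_tool", "body": {"increments": [{"dx": 4, "dy": -3.5, "dz": 1, "ax": 0, "ay": 0, "az": 0, "claw": -1}, {"dx": 8, "dy": -7, "dz": 2, "ax": 0, "ay": 0, "az": 0, "claw": -1}, {"dx": 12, "dy": -10.5, "dz": 2.5, "ax": 0, "ay": 0, "az": 0, "claw": -1}, {"dx": 16, "dy": -14, "dz": 2.5, "ax": 0, "ay": 0, "az": 0, "claw": -1}, {"dx": 20, "dy": -18, "dz": 2.5, "ax": 0, "ay": 0, "az": 0, "claw": -1}, {"dx": 24, "dy": -22, "dz": 2.5, "ax": 0, "ay": 0, "az": 0, "claw": -1}, {"dx": 27, "dy": -26, "dz": 2.5, "ax": 0, "ay": 0, "az": 0, "claw": -1}, {"dx": 30, "dy": -30, "dz": 2.5, "ax": 0, "ay": 0, "az": 0, "claw": -1}]}}

```text
clock: 0.82
eef_pos: [429.5, 391.7, 255.8]
tool_rot: [-1.571, -0.0, -0.295]
force: [1.3, 0.4, -0.3]
width: 85.5
```

>>> {"method": "servo_tool", "body": {"increments": [{"dx": 1, "dy": -4, "dz": 0, "ax": 0, "ay": 0, "az": 0, "claw": -1}, {"dx": 2, "dy": -8, "dz": 0, "ax": 0, "ay": 0, "az": 0, "claw": -1}, {"dx": 2, "dy": -10.5, "dz": 0, "ax": 0, "ay": 0, "az": 0, "claw": -1}, {"dx": 2, "dy": -10.5, "dz": 0, "ax": 0, "ay": 0, "az": 0, "claw": -1}, {"dx": 2, "dy": -10.5, "dz": 0, "ax": 0, "ay": 0, "az": 0, "claw": -1}, {"dx": 2, "dy": -10.5, "dz": 0, "ax": 0, "ay": 0, "az": 0, "claw": -1}, {"dx": 2, "dy": -10.5, "dz": 0, "ax": 0, "ay": 0, "az": 0, "claw": -1}]}}

```text
clock: 1.4
eef_pos: [447.7, 290.1, 255.8]
tool_rot: [-1.57, 0.0, -0.292]
force: [0.4, 0.8, 0.9]
width: 85.2
```

```bash
python3 - <<'E'
from h import *
im=snap('wrist','w1.png'); print(read_state()['eef_pos'],proj(im,(577,215.5,125),True))
E
```

```text
[447.69371547 290.09381951 255.74958277] [284.33570508 389.19619359]
```

View pics/w1.png

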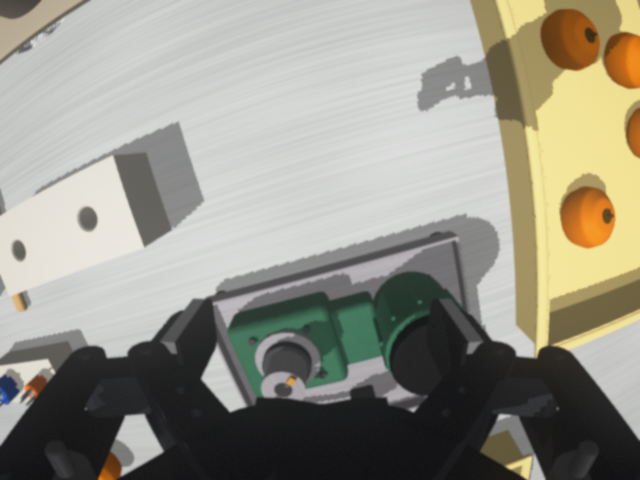

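The wrist view shows the bore at (284,389), exactly where my estimate projects. Continuing to the fork.

>>> {"method": "servo_tool", "body": {"increments": [{"dx": 1.5, "dy": -3.8, "dz": 0, "ax": 0, "ay": 0, "az": 0, "claw": -1}, {"dx": 3, "dy": -7.6, "dz": 0, "ax": 0, "ay": 0, "az": 0, "claw": -1}, {"dx": 4.5, "dy": -11.4, "dz": 0, "ax": 0, "ay": 0, "az": 0, "claw": -1}, {"dx": 6, "dy": -15.2, "dz": 0, "ax": 0, "ay": 0, "az": 0, "claw": -1}, {"dx": 7.5, "dy": -19, "dz": 0, "ax": 0, "ay": 0, "az": 0, "claw": -1}, {"dx": 8.5, "dy": -23, "dz": -1, "ax": 0, "ay": 0, "az": 0, "claw": -1}, {"dx": 9.5, "dy": -27, "dz": -2, "ax": 0, "ay": 0, "az": 0, "claw": -1}, {"dx": 10, "dy": -31, "dz": -3, "ax": 0, "ay": 0, "az": 0, "claw": -1}]}}

```text
clock: 2.12
eef_pos: [549.7, -20.6, 225.9]
tool_rot: [-1.57, -0.002, -0.292]
force: [1.3, 0.9, -0.2]
width: 85.8
```

>>> {"method": "servo_tool", "body": {"increments": [{"dx": 0.5, "dy": -4, "dz": -1, "ax": 0, "ay": 0, "az": 0, "claw": -1}, {"dx": 0.5, "dy": -8, "dz": -2, "ax": 0, "ay": 0, "az": 0, "claw": -1}, {"dx": 0.5, "dy": -12, "dz": -2, "ax": 0, "ay": 0, "az": 0, "claw": -1}, {"dx": 0.5, "dy": -16, "dz": -2, "ax": 0, "ay": 0, "az": 0, "claw": -1}, {"dx": 0.5, "dy": -20, "dz": -2, "ax": 0, "ay": 0, "az": 0, "claw": -1}]}}

```text
clock: 2.53
eef_pos: [553.6, -220.9, 205.7]
tool_rot: [-1.57, 0.001, -0.292]
force: [-0.1, -0.2, 0.5]
width: 85.4
```

```bash
python3 - <<'E'
from h import *
im=snap('wrist','w2.png'); print(read_state()['eef_pos'],proj(im,(551.7,-255.5,87),True))
E
```

```text
[ 552.07424301 -232.9977081   206.10469217] [276.27554757 248.39930207]
```

View pics/w2.png

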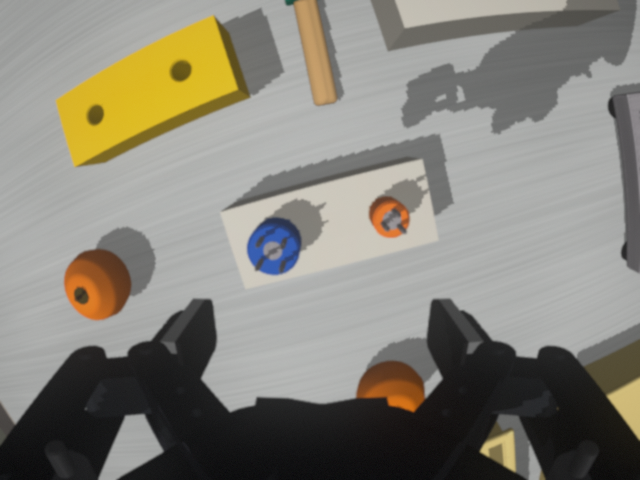

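The blue hub is at (275,246) in the wrist view, where I predicted it. Refining that with a mask.

```bash
python3 - <<'E'
from h import *
im=ld('w2.png'); h=cv2.cvtColor(im['color'],cv2.COLOR_RGB2HSV); m=cv2.inRange(h,(100,120,40),(130,255,255)); m[:210]=0;m[290:]=0;m[:,:230]=0;m[:,320:]=0
# hue mask; hull of hub outline -> rays; top ring z87 & bottom z55 silhouettes
cs,_=cv2.findContours(m,0,2); c=cv2.convexHull(np.vstack(cs))[:,0]; (x,y),r=cv2.minEnclosingCircle(c); print(x,y,r,onz(im,x,y,87,True),onz(im,x,y,78,True))
P=np.array([onz(im,*p,87,True)[:2] for p in c]).astype(np.float32); print(cv2.minEnclosingCircle(P))
# visible face brightness? crop
k=cv2.resize(im['color'][200:295,215:330],None,fx=6,fy=6,interpolation=cv2.INTER_CUBIC);cv2.imwrite('pics/w2c.png',k[:,:,::-1])
print(-im['R'].T@im['t'])
E
```

```text
273.4117736816406 247.4705810546875 26.00649642944336 [ 550.41300859 -257.31312563   87.        ] [ 552.49955922 -259.19797482   78.        ]
((551.0846557617188, -257.6436767578125), 19.75321388244629)
[ 489.67112435 -202.44300169  349.00033286]
```

View pics/w2c.png

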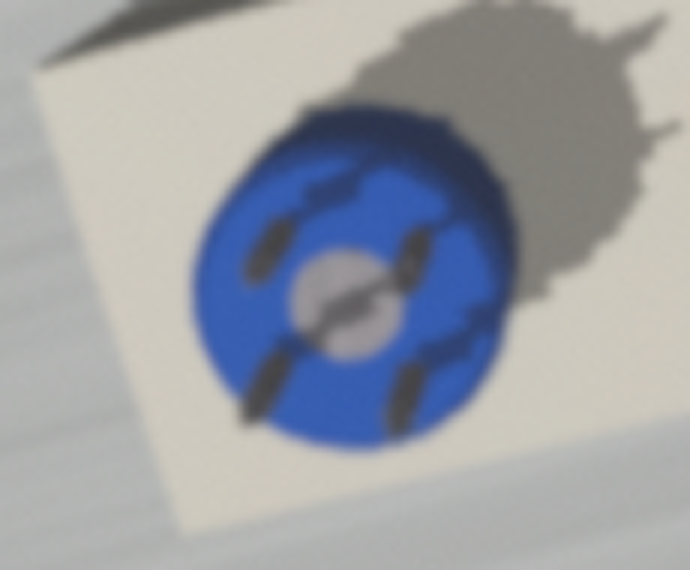

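>>> {"method": "servo_tool", "body": {"increments": [{"dx": 0, "dy": -2.3, "dz": -2, "ax": 0, "ay": 0, "az": 0, "claw": -1}, {"dx": 0, "dy": -2.3, "dz": -5, "ax": 0, "ay": 0, "az": 0, "claw": -1}, {"dx": 0, "dy": -2.3, "dz": -6, "ax": 0, "ay": 0, "az": 0, "claw": -1}, {"dx": 0, "dy": -2.3, "dz": -6, "ax": 0, "ay": 0, "az": 0, "claw": -1}, {"dx": 0, "dy": -2.3, "dz": -6, "ax": 0, "ay": 0, "az": 0, "claw": -1}]}}

```text
clock: 3.0
eef_pos: [553.6, -241.4, 146.0]
tool_rot: [-1.57, 0.001, -0.292]
force: [1.1, -0.1, 0.2]
width: 85.6
```

```bash
python3 - <<'E'
from h import *
s0=read_state()['eef_pos'];im=snap('wrist','w3.png'); print(s0,read_state()['eef_pos'],proj(im,(551.7,-255.5,87),True))
h=cv2.cvtColor(im['color'],cv2.COLOR_RGB2HSV); m=cv2.inRange(h,(100,120,40),(130,255,255)); 
n,l,st,c=cv2.connectedComponentsWithStats(m); i=1+np.argmax(st[1:,4]); print(st[i])
c=cv2.convexHull(np.argwhere(l==i)[:,::-1].astype(np.int32))[:,0]
P=np.array([onz(im,*p,87,True)[:2] for p in c]).astype(np.float32); print(cv2.minEnclosingCircle(P))
E
```

```text
[ 553.61757566 -241.35542465  145.98137302] [ 554.26550911 -241.77780965  146.92375471] [297.74247142 267.06594143]
[ 261  234   65   65 2519]
((550.9030151367188, -258.0611267089844), 19.90367317199707)
```

View pics/w3.png

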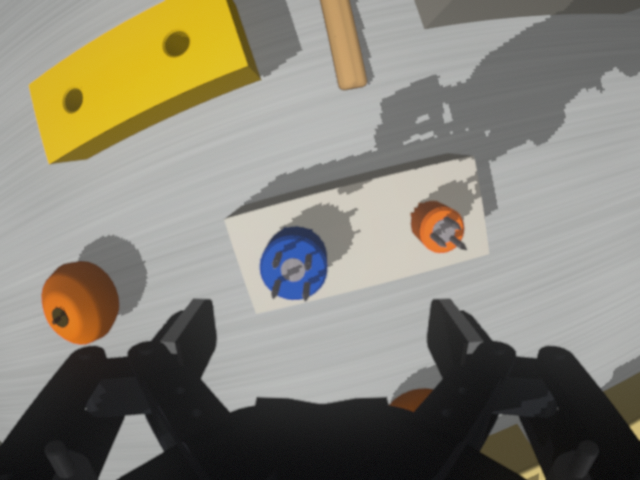

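>>> {"method": "servo_tool", "body": {"increments": [{"dx": -0.3, "dy": -1.5, "dz": -1, "ax": 0, "ay": 0, "az": 0, "claw": -1}, {"dx": -0.3, "dy": -1.5, "dz": -2.5, "ax": 0, "ay": 0, "az": 0, "claw": -1}, {"dx": -0.3, "dy": -1.5, "dz": -4, "ax": 0, "ay": 0, "az": 0, "claw": -1}, {"dx": -0.3, "dy": -1.5, "dz": -4, "ax": 0, "ay": 0, "az": 0, "claw": -1}, {"dx": -0.3, "dy": -1.5, "dz": -4, "ax": 0, "ay": 0, "az": 0, "claw": -1}]}}

```text
clock: 3.47
eef_pos: [550.9, -257.5, 107.2]
tool_rot: [-1.57, -0.001, -0.293]
force: [1.0, -0.3, -0.5]
width: 85.3
```

```bash
cat > w.py <<'E'
from h import *
import sys
s0=read_state()['eef_pos'];im=snap('wrist',sys.argv[1]); print(s0,read_state()['eef_pos'])
h=cv2.cvtColor(im['color'],cv2.COLOR_RGB2HSV); m=cv2.inRange(h,(100,120,40),(130,255,255)); 
n,l,st,c=cv2.connectedComponentsWithStats(m); i=1+np.argmax(st[1:,4]); print(st[i])
c=cv2.convexHull(np.argwhere(l==i)[:,::-1].astype(np.int32))[:,0]
P=np.array([onz(im,*p,float(sys.argv[2]),True)[:2] for p in c]).astype(np.float32); print(cv2.minEnclosingCircle(P))
E
python3 w.py w4.png 87
```

```text
[ 550.85682759 -257.49784505  107.15027508] [ 551.2563043  -257.87253625  107.69188142]
[ 281  240   80   87 3943]
((548.8193969726562, -257.6482238769531), 22.004119873046875)
```

View pics/w4.png

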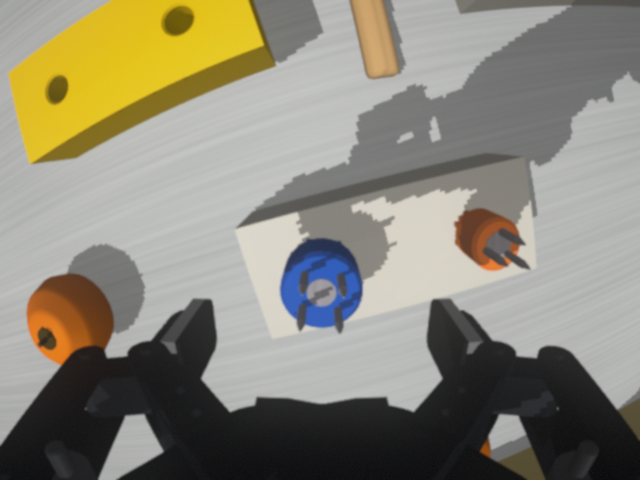

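```bash
python3 - <<'E'
from h import *
im=ld('w4.png'); print(onz(im,320.5,292,87,True), proj(im,(551,-257.5,80),True), proj(im,(551,-257.5,87),True))
E
```

```text
[ 552.13333286 -258.95452932   87.        ] [322.68204507 283.6932228 ] [322.74410241 289.07562055]
```

>>> {"method": "servo_tool", "body": {"increments": [{"dx": 0, "dy": 0, "dz": -1, "ax": 0, "ay": 0, "az": 0, "claw": -1}, {"dx": 0, "dy": 0, "dz": -2.5, "ax": 0, "ay": 0, "az": 0, "claw": -1}, {"dx": 0, "dy": 0, "dz": -4, "ax": 0, "ay": 0, "az": 0, "claw": -1}, {"dx": 0, "dy": 0, "dz": -5, "ax": 0, "ay": 0, "az": 0, "claw": -1}, {"dx": 0, "dy": 0, "dz": -5, "ax": 0, "ay": 0, "az": 0, "claw": -1}, {"dx": 0, "dy": 0, "dz": -5, "ax": 0, "ay": 0, "az": 0, "claw": -1}]}}

```text
clock: 4.02
eef_pos: [550.1, -258.2, 56.1]
tool_rot: [-1.571, 0.0, -0.295]
force: [-0.0, 0.6, 1.0]
width: 85.4
```

>>> {"method": "servo_tool", "body": {"increments": [{"dx": 0.1, "dy": 0.1, "dz": 0.1, "ax": 0, "ay": 0, "az": 0, "claw": 1}, {"dx": 0.1, "dy": 0.1, "dz": 0.1, "ax": 0, "ay": 0, "az": 0, "claw": 1}, {"dx": 0.1, "dy": 0.1, "dz": 0.1, "ax": 0, "ay": 0, "az": 0, "claw": 1}, {"dx": 0.1, "dy": 0.1, "dz": 0.1, "ax": 0, "ay": 0, "az": 0, "claw": 1}, {"dx": 0.1, "dy": 0.1, "dz": 0.1, "ax": 0, "ay": 0, "az": 0, "claw": 1}, {"dx": 0.1, "dy": 0.1, "dz": 0.1, "ax": 0, "ay": 0, "az": 0, "claw": 1}]}}

```text
clock: 4.52
eef_pos: [551.6, -257.6, 58.3]
tool_rot: [-1.571, -0.002, -0.295]
force: [-1.1, 1.1, 5.7]
width: 39.0
```

```bash
python3 w.py w5.png 87; python3 -c "
from cell import *;print(read_state())"
```

```text
[ 551.60219    -257.62952895   58.25568039] [ 551.57333568 -257.59169234   58.22870386]
[ 267  269  110  116 7634]
((547.3673706054688, -257.130859375), 23.447368621826172)
{'clock': 4.5667, 'qpos': array([ 0.351638  ,  0.79570495,  0.06364   ,  1.77048738, -0.08347794,
        0.5765941 ,  1.74211165]), 'qd': array([ 0.00112764, -0.00114544, -0.00058954, -0.00032405, -0.00180107,
        0.00235858,  0.00018479]), 'tau': array([ 8.09900975e-02, -5.42040002e+01,  1.80246111e+00, -1.19791049e+01,
       -1.12266938e-03, -3.09587326e-01, -1.11479103e-02]), 'eef_pos': array([ 551.57333568, -257.59169234,   58.22870386]), 'tool_rot': array([-1.57091316e+00, -1.40630723e-03, -2.94853083e-01]), 'force': array([-0.35170846,  1.03634162,  5.611341  ]), 'torque': array([0.02878082, 0.18160533, 0.01652182]), 'width': 38.606406001698325}
```

View pics/w5.png

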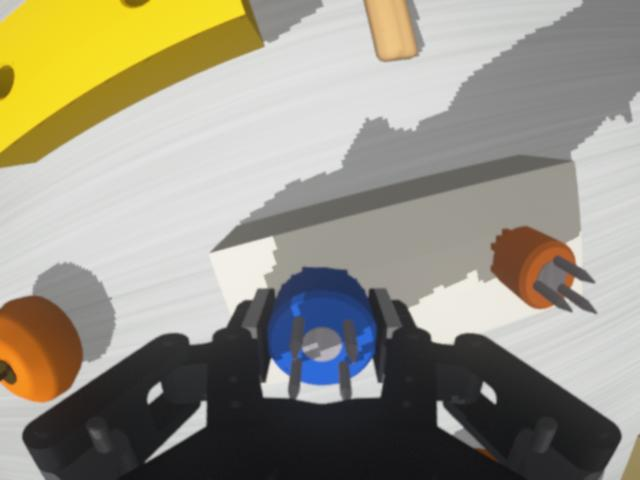

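Gripped at 39 mm width. Lifting straight up.

>>> {"method": "servo_tool", "body": {"increments": [{"dx": 0, "dy": 0, "dz": 0.5, "ax": 0, "ay": 0, "az": 0, "claw": 1}, {"dx": 0, "dy": 0, "dz": 1.5, "ax": 0, "ay": 0, "az": 0, "claw": 1}, {"dx": 0, "dy": 0, "dz": 3, "ax": 0, "ay": 0, "az": 0, "claw": 1}, {"dx": 0, "dy": 0, "dz": 5, "ax": 0, "ay": 0, "az": 0, "claw": 1}, {"dx": 0, "dy": 0, "dz": 8, "ax": 0, "ay": 0, "az": 0, "claw": 1}, {"dx": 0, "dy": 0, "dz": 11, "ax": 0, "ay": 0, "az": 0, "claw": 1}, {"dx": 0, "dy": 0, "dz": 14, "ax": 0, "ay": 0, "az": 0, "claw": 1}, {"dx": 0, "dy": 0, "dz": 17, "ax": 0, "ay": 0, "az": 0, "claw": 1}]}}

```text
clock: 5.23
eef_pos: [550.3, -257.0, 229.0]
tool_rot: [-1.571, 0.001, -0.295]
force: [1.1, 0.1, -1.6]
width: 38.0
```

```bash
python3 - <<'E'
from h import *
im=ld('w5.png'); print(onz(im,321,344,87,True))
s=read_state();print(s['eef_pos'],s['force'],s['torque'],s['width'])
im=snap('scene','s1.png')
E
```

```text
[ 552.60663337 -258.70860841   87.        ]
[ 550.29245094 -257.00747229  229.0286239 ] [ 1.11481156  0.1304139  -1.61945289] [ 0.01307473 -0.08547827  0.0156951 ] 37.98599623950091
```

View pics/s1.png

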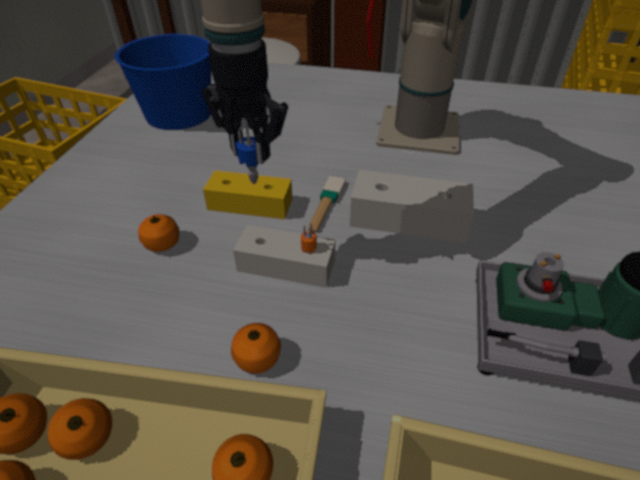

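The scene view shows the fork held at about (248,150) and the orange fork still in the stand. I'll carry it closer to the scene camera to see the notches.

>>> {"method": "servo_tool", "body": {"increments": [{"dx": 0.8, "dy": 3, "dz": 1.5, "ax": 0, "ay": 0, "az": 0, "claw": 1}, {"dx": 1.8, "dy": 6.5, "dz": 3.5, "ax": 0, "ay": 0, "az": 0, "claw": 1}, {"dx": 2.8, "dy": 10, "dz": 5.5, "ax": 0, "ay": 0, "az": 0, "claw": 1}, {"dx": 3.8, "dy": 13.5, "dz": 7.5, "ax": 0, "ay": 0, "az": 0, "claw": 1}, {"dx": 4.8, "dy": 17, "dz": 9.5, "ax": 0, "ay": 0, "az": 0, "claw": 1}, {"dx": 5.8, "dy": 20.5, "dz": 11.5, "ax": 0, "ay": 0, "az": 0, "claw": 1}, {"dx": 6.5, "dy": 24, "dz": 13.5, "ax": 0, "ay": 0, "az": 0, "claw": 1}, {"dx": 7, "dy": 26, "dz": 14, "ax": 0, "ay": 0, "az": 0, "claw": 1}]}}

```text
clock: 5.95
eef_pos: [622.3, 8.7, 370.9]
tool_rot: [-1.566, -0.004, -0.289]
force: [1.1, 1.0, -1.8]
width: 38.5
```

>>> {"method": "servo_tool", "body": {"increments": [{"dx": 0.3, "dy": 1, "dz": 0, "ax": 0, "ay": 0, "az": 0, "claw": 1}, {"dx": 0.3, "dy": 1, "dz": 0, "ax": 0, "ay": 0, "az": 0, "claw": 1}, {"dx": 0.3, "dy": 1, "dz": 0, "ax": 0, "ay": 0, "az": 0, "claw": 1}]}}

```text
clock: 6.2
eef_pos: [623.0, 11.3, 366.1]
tool_rot: [-1.573, 0.002, -0.295]
force: [0.3, -1.2, -2.8]
width: 38.3
```

```bash
python3 - <<'E'
from h import *
s=read_state();print(s['eef_pos'],s['qd'],s['force'])
im=snap('scene','s2.png'); X=s['eef_pos']; p=proj(im,X).astype(int);print(p)
c=im['color'][p[1]-45:p[1]+65,p[0]-70:p[0]+70];c=cv2.resize(c,None,fx=5.5,fy=5.4,interpolation=cv2.INTER_CUBIC);c=np.clip(c.astype(float)*1.8,0,255).astype(np.uint8);cv2.imwrite('pics/s2c.png',c[:,:,::-1])
E
```

```text
[623.04600728  11.28029701 366.10742855] [ 3.20849238e-02  1.38093152e-03  2.64795330e-02  8.92425243e-03
  7.01616481e-03 -1.36059468e-03 -3.82620462e-05] [ 0.3293184  -1.15477774 -2.7579226 ]
[440 117]
```

View pics/s2c.png

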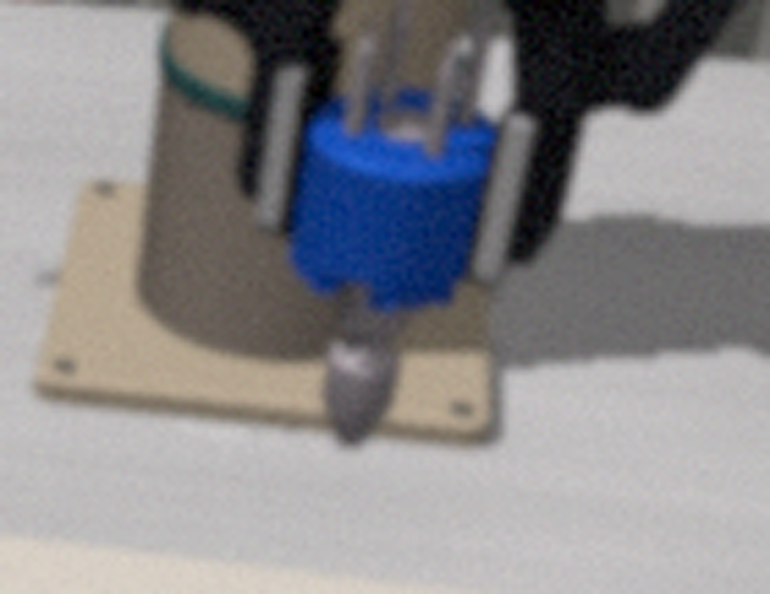

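```bash
python3 - <<'E'
from h import *
im=ld('s2.png'); C=np.array([623.0,11.3,0])
def cp(x,y): return (440-70+(x+.5)/5.5-.5,117-45+(y+.5)/5.4-.5)
def cyl(x,y,r,C=C):
    o,d=ray(im,*cp(x,y)); a=d[:2]@d[:2]; b=(o-C)[:2]@d[:2]; c=(o-C)[:2]@(o-C)[:2]-r*r
    D=b*b-a*c; return o+d*((-b-np.sqrt(D))/a) if D>0 else None
for p in [(335,285),(350,288),(368,290),(400,308),(455,298),(300,275),(465,285)]:
    X=cyl(*p,20); print(p,X, None if X is None else np.degrees(np.arctan2(*(X-C)[[1,0]])))
print('tip',onz(im,*cp(352,440),319))
for z in(319,359,363,395): print(z,(proj(im,(623,11.3,z))-[370,72])*[5.5,5.4])
E
```

```text
(335, 285) [6.39846719e+02 5.20943958e-01 3.64886688e+02] -32.612379967063795
(350, 288) [641.43776704   3.55088737 365.41916884] -22.79627372588004
(368, 290) [642.56311466   7.14253144 365.99990454] -11.997758740201188
(400, 308) [642.79398467  14.16324485 362.76643381] 8.230873157403577
(455, 298) [637.48595396  25.08974757 363.47082652] 43.58954411106804
(300, 275) [631.88846023  -6.616341   362.05496046] -63.61357087632068
(465, 285) [635.79293792  26.67337762 365.76778065] 50.23450554557421
tip [625.15738381  10.78964481 319.        ]
319 [352.41635644 432.9536365 ]
359 [383.02857936 274.19203777]
363 [386.26054718 257.43035469]
395 [413.34612174 116.95871595]
```

```bash
cat > unw.py <<'E'
from h import *
def unwrap(im,C,zs,out,r=20):
    th=np.radians(np.arange(-90,90.5,.5)); z=np.arange(zs+15,zs-4,-.2)
    M=np.array([[proj(im,(C[0]+r*np.cos(t),C[1]+r*np.sin(t),zz)) for t in th] for zz in z]).astype(np.float32)
    u=cv2.remap(im['color'],M[:,:,0],M[:,:,1],cv2.INTER_LINEAR); u=np.clip(u.astype(float)*1.8,0,255).astype(np.uint8)
    u=cv2.resize(u,None,fx=2,fy=4,interpolation=cv2.INTER_LINEAR)
    for a in range(-90,91,10): cv2.putText(u,str(a),(4*(a+90)-10,10),0,.35,(255,255,255),1); cv2.line(u,(4*(a+90),12),(4*(a+90),18),(255,255,255),1)
    cv2.imwrite('pics/'+out,u[:,:,::-1])
if __name__=='__main__': unwrap(ld('s2.png'),(623,11.3),362.9,'u2.png')
E
python3 unw.py
```

```text
(no output)
```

View pics/u2.png

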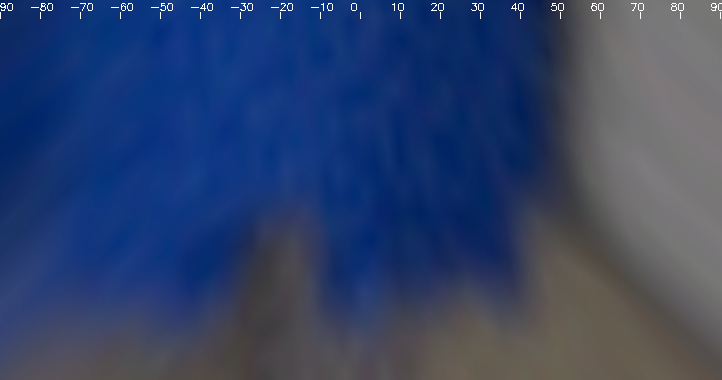

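The unwrapped view shows a notch at roughly -12° to -40°, and possibly another from 40°, but it is blurred. I'll take a closer look with the notch turned to face the camera.

>>> {"method": "servo_tool", "body": {"increments": [{"dx": 2, "dy": -0.5, "dz": 1, "ax": 0, "ay": 0, "az": 0.1, "claw": 1}, {"dx": 4, "dy": -1, "dz": 2, "ax": 0, "ay": 0, "az": 0.2, "claw": 1}, {"dx": 7, "dy": -1.5, "dz": 4, "ax": 0, "ay": 0, "az": 0.3, "claw": 1}, {"dx": 10, "dy": -2, "dz": 5, "ax": 0, "ay": 0, "az": 0.4, "claw": 1}, {"dx": 12, "dy": -2, "dz": 6, "ax": 0, "ay": 0, "az": 0.4, "claw": 1}, {"dx": 13, "dy": -2, "dz": 6, "ax": 0, "ay": 0, "az": 0.4, "claw": 1}, {"dx": 13, "dy": -2, "dz": 6, "ax": 0, "ay": 0, "az": 0.4, "claw": 1}, {"dx": 13, "dy": -2, "dz": 6, "ax": 0, "ay": 0, "az": 0.4, "claw": 1}]}}

```text
clock: 6.92
eef_pos: [753.5, -10.2, 425.1]
tool_rot: [-1.572, 0.004, 0.102]
force: [-0.3, -0.8, -3.3]
width: 38.6
```

```bash
python3 - <<'E'
from h import *
from unw import unwrap
s=read_state();print(s['eef_pos'],s['tool_rot'],s['qd'].round(3),s['force'])
im=snap('scene','s3.png'); X=s['eef_pos']; p=proj(im,X).astype(int);print(p)
y0=max(p[1]-45,0);c=im['color'][y0:y0+110,p[0]-70:p[0]+70];c=cv2.resize(c,None,fx=5.4,fy=5.4,interpolation=cv2.INTER_CUBIC);c=np.clip(c.astype(float)*1.8,0,255).astype(np.uint8);cv2.imwrite('pics/s3c.png',c[:,:,::-1])
unwrap(im,X,X[2]-3.2,'u3.png')
E
```

```text
[753.49100801 -10.16014692 425.08733791] [-1.57195199  0.00391843  0.10179467] [-0.011 -0.032 -0.008  0.03  -0.001 -0.001 -0.003] [-0.26596158 -0.83945751 -3.2897634 ]
[423 125]
```

View pics/s3c.png

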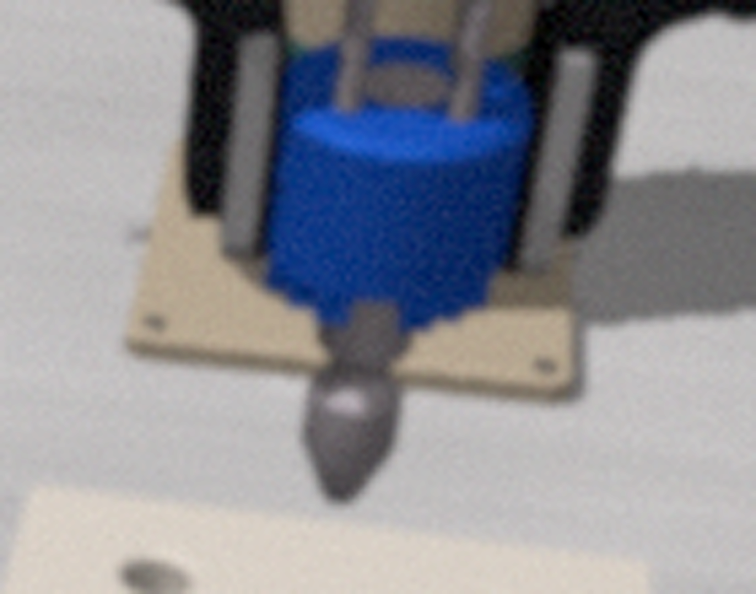

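View pics/u3.png

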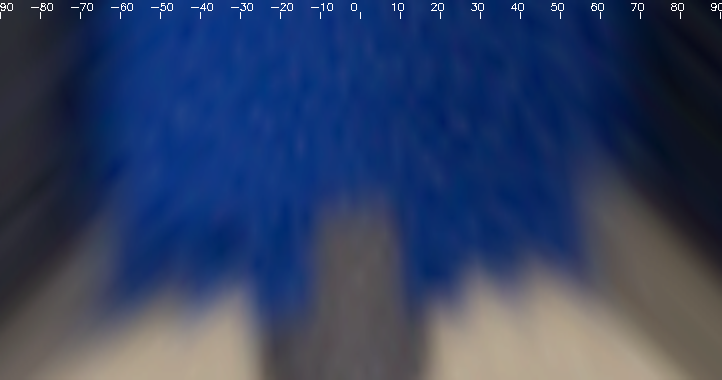

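The close view is clear: the notch is centred at 0° when tool yaw is 0.102. With the dogs at about -48°, I need to turn about -0.84 rad. Moving above the spindle.

>>> {"method": "servo_tool", "body": {"increments": [{"dx": -1.5, "dy": 2, "dz": -1, "ax": 0, "ay": 0, "az": -0.12, "claw": 1}, {"dx": -4, "dy": 4.5, "dz": -3, "ax": 0, "ay": 0, "az": -0.24, "claw": 1}, {"dx": -6.5, "dy": 7, "dz": -5, "ax": 0, "ay": 0, "az": -0.36, "claw": 1}, {"dx": -9, "dy": 9.5, "dz": -7, "ax": 0, "ay": 0, "az": -0.48, "claw": 1}, {"dx": -11.5, "dy": 12, "dz": -9, "ax": 0, "ay": 0, "az": -0.6, "claw": 1}, {"dx": -13.5, "dy": 14.5, "dz": -11, "ax": 0, "ay": 0, "az": -0.72, "claw": 1}, {"dx": -15.5, "dy": 17, "dz": -13, "ax": 0, "ay": 0, "az": -0.84, "claw": 1}, {"dx": -17, "dy": 19.5, "dz": -15, "ax": 0, "ay": 0, "az": -0.84, "claw": 1}]}}

```text
clock: 7.63
eef_pos: [580.8, 187.4, 277.3]
tool_rot: [-1.571, 0.0, -0.741]
force: [-0.0, 0.7, -3.4]
width: 38.8
```

```bash
python3 -c "
from cell import *;s=read_state();print(s['eef_pos'],s['tool_rot'],s['qd'].round(2))"
```

```text
[580.75373474 187.36962084 277.26687425] [-1.57144116e+00  3.99788246e-04 -7.41009857e-01] [-0.52  0.09 -0.09  0.55  0.01 -0.67 -0.4 ]
```

>>> {"method": "servo_tool", "body": {"increments": [{"dx": -0.2, "dy": 1, "dz": -2, "ax": 0, "ay": 0, "az": 0, "claw": 1}, {"dx": -0.4, "dy": 2.5, "dz": -5, "ax": 0, "ay": 0, "az": 0, "claw": 1}, {"dx": -0.4, "dy": 2.8, "dz": -6.5, "ax": 0, "ay": 0, "az": 0, "claw": 1}, {"dx": -0.4, "dy": 2.8, "dz": -6.5, "ax": 0, "ay": 0, "az": 0, "claw": 1}, {"dx": -0.4, "dy": 2.8, "dz": -6.5, "ax": 0, "ay": 0, "az": 0, "claw": 1}, {"dx": -0.4, "dy": 2.8, "dz": -6.5, "ax": 0, "ay": 0, "az": 0, "claw": 1}]}}

```text
clock: 8.13
eef_pos: [580.9, 214.3, 213.9]
tool_rot: [-1.569, -0.002, -0.737]
force: [-0.1, 0.2, -2.7]
width: 38.4
```

```bash
cat > look.py <<'E'
from h import *
import sys
k=sys.argv[1]
s=read_state();X=s['eef_pos'];print(X,s['tool_rot'],s['qd'].round(3),s['force'],s['torque'])
for n in ('scene','wrist'):
    im=snap(n,n[0]+k+'.png'); p=proj(im,(577,215,135),n=='wrist').astype(int);print(n,p)
    x0=min(max(p[0]-55,0),530);y0=min(max(p[1]-60,0),390);print('origin',x0,y0)
    c=im['color'][y0:y0+90,x0:x0+110];c=cv2.resize(c,None,fx=6.5,fy=6.5,interpolation=cv2.INTER_CUBIC);c=np.clip(c.astype(float)*1.6,0,255).astype(np.uint8);cv2.imwrite('pics/'+n[0]+k+'c.png',c[:,:,::-1])
E
python3 look.py 5
```

```text
[580.8809513  214.29289211 213.93876382] [-1.56913131 -0.00180589 -0.73650385] [ 0.004 -0.009  0.003 -0.016 -0.004 -0.     0.   ] [-0.0697248   0.16041467 -2.72520589] [-0.02555576 -0.02409406  0.01854712]
scene [552 256]
origin 497 196
wrist [318 247]
origin 263 187
```

View pics/s5c.png

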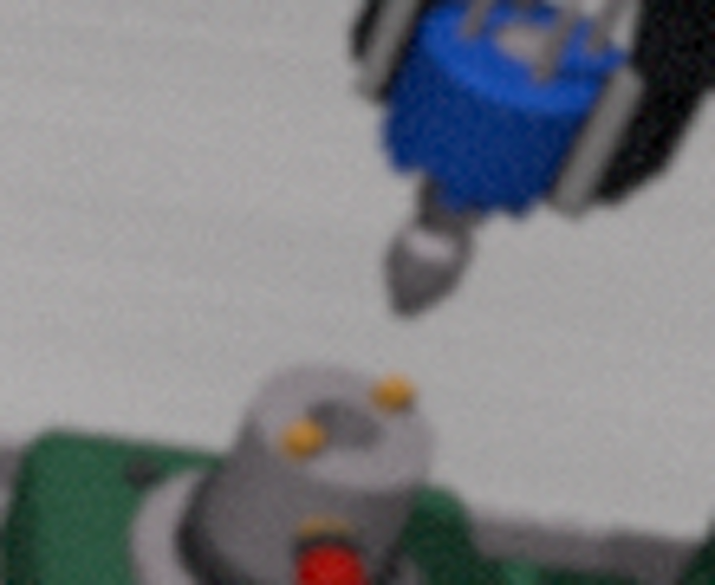

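View pics/w5.png

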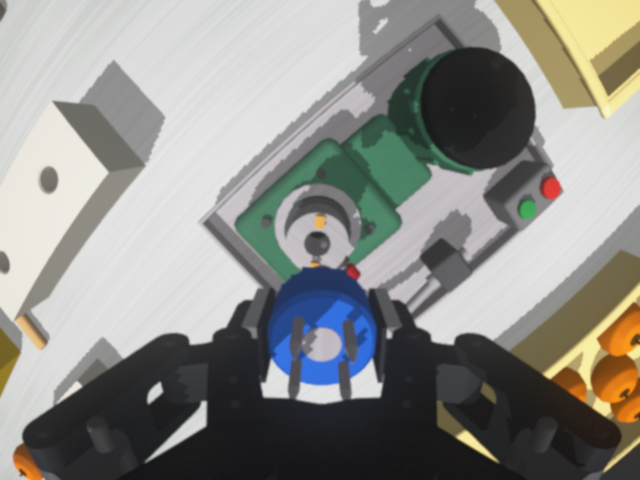

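The wrist view shows the mouth at (317,244), with dogs at (320,221) and (315,266). In the scene crop the tip is at (405,312) and the mouth at (343,425). Computing the relative offset and dog angle.

```bash
python3 - <<'E'
from h import *
w=ld('w5.png');s=ld('s5.png');T=read_state()['eef_pos'];yaw=-.7365
h=cv2.cvtColor(w['color'],cv2.COLOR_RGB2HSV);m=cv2.inRange(h,(10,110,90),(24,255,255));m[:205]=0;m[275:]=0;m[:,:300]=0;m[:,335:]=0
n,l,st,c=cv2.connectedComponentsWithStats(m);print([(st[i],c[i]) for i in range(1,n)])
k=cv2.resize(w['color'][190:300,255:385],None,fx=6,fy=5.4,interpolation=cv2.INTER_CUBIC);cv2.imwrite('pics/w5d.png',k[:,:,::-1])
M=onz(w,317,244,125,True);B=onz(w,322,344,T[2]+28.8,True);print('T',T,'mouthW',M,'bossW',B,'diff',M-B)
cs=lambda x,y:((x+.5)/6.5-.5+497,(y+.5)/6.5-.5+196)
Ms=onz(s,*cs(343,426),125);Ts=onz(s,*cs(405,307),T[2]-47.2);print('scene mouth',Ms,'tip',Ts,'diff',Ms-Ts)
d1=onz(s,*cs(304,435),130);d2=onz(s,*cs(395,390),130);print(d1,d2,(d1+d2)/2,np.linalg.norm(d1-d2),np.degrees(np.arctan2(*(d1-d2)[[1,0]])))
E
```

```text
[(array([315, 215,  10,  13, 107], dtype=int32), array([319.52336449, 221.11214953])), (array([311, 262,   8,   5,  35], dtype=int32), array([314.28571429, 263.94285714]))]
T [581.25318487 214.57145441 214.16908216] mouthW [577.10277061 213.92204366 125.        ] bossW [582.11151308 213.05337412 242.96908216] diff [  -5.00874247    0.86866954 -117.96908216]
scene mouth [578.04144479 213.81025448 125.        ] tip [581.96904638 213.19357257 166.96908216] diff [ -3.92760159   0.61668192 -41.96908216]
[588.36605465 202.2173548  130.        ] [568.63569105 225.15277484 130.        ] [578.50087285 213.68506482 130.        ] 30.25426812663334 -49.295994007694844
```

View pics/w5d.png

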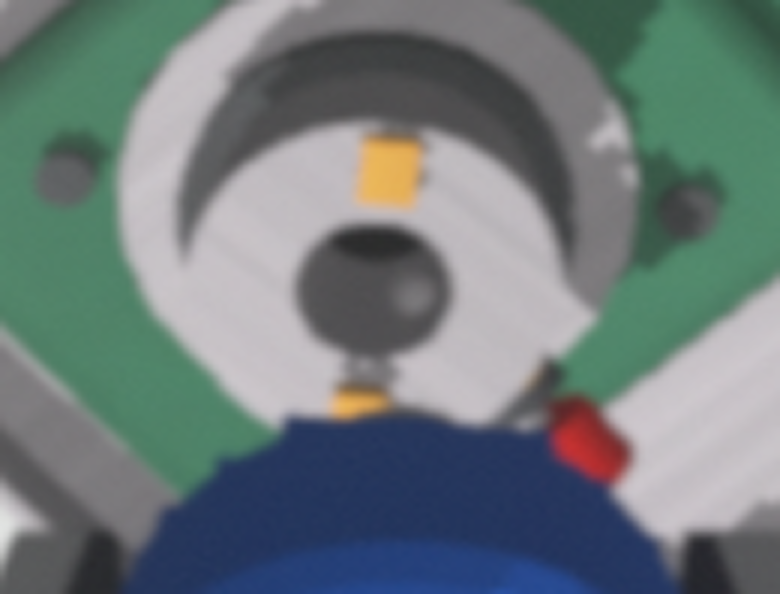

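```bash
python3 - <<'E'
from h import *
w=ld('w5.png')
cp=lambda x,y:((x+.5)/6-.5+255,(y+.5)/5.4-.5+190)
M=onz(w,*cp(374,292),125,True);D=onz(w,*cp(390,172),130,True);d=D-M;print(M,D,np.hypot(*d[:2]),np.degrees(np.arctan2(d[1],d[0])))
for a,b in(((363,140),(359,205)),((424,142),(416,208))):
    A=onz(w,*cp(*a),130,True);B=onz(w,*cp(*b),130,True);e=A-B;print(np.hypot(*e[:2]),np.degrees(np.arctan2(e[1],e[0])))
E2=onz(w,*cp(361,405),130,True);e=D-E2;print(np.degrees(np.arctan2(e[1],e[0])))
E
```

```text
[576.90091651 214.03314469 125.        ] [566.40453093 225.92600542 130.        ] 15.8623531198684 131.4309376504482
7.705229898041542 134.45769464238984
7.857787565979948 131.8111818392886
131.44973878915997
```

The dogs are at -48.5° (wrist) and the notch at about -48.0°, so they're aligned. Correcting laterally by (-4.4, +0.7) mm and coming down just above the mouth.

>>> {"method": "servo_tool", "body": {"increments": [{"dx": -0.44, "dy": 0.07, "dz": -0.5, "ax": 0, "ay": 0, "az": 0, "claw": 1}, {"dx": -0.44, "dy": 0.07, "dz": -1.5, "ax": 0, "ay": 0, "az": 0, "claw": 1}, {"dx": -0.44, "dy": 0.07, "dz": -2.5, "ax": 0, "ay": 0, "az": 0, "claw": 1}, {"dx": -0.44, "dy": 0.07, "dz": -3.5, "ax": 0, "ay": 0, "az": 0, "claw": 1}, {"dx": -0.44, "dy": 0.07, "dz": -3.5, "ax": 0, "ay": 0, "az": 0, "claw": 1}, {"dx": -0.44, "dy": 0.07, "dz": -3.5, "ax": 0, "ay": 0, "az": 0, "claw": 1}]}}

```text
clock: 8.73
eef_pos: [575.0, 216.1, 175.9]
tool_rot: [-1.573, 0.001, -0.735]
force: [-0.4, -0.4, -2.7]
width: 38.3
```

```bash
python3 look.py 6
```

```text
[574.9828014  216.07116253 175.87457404] [-1.57306961e+00  1.02756915e-03 -7.34861670e-01] [-0.001 -0.019  0.004 -0.021  0.003  0.003 -0.   ] [-0.37369028 -0.37190186 -2.72755081] [-0.02284303 -0.04983437 -0.02140566]
scene [552 256]
origin 497 196
wrist [322 276]
origin 267 216
```

View pics/s6c.png

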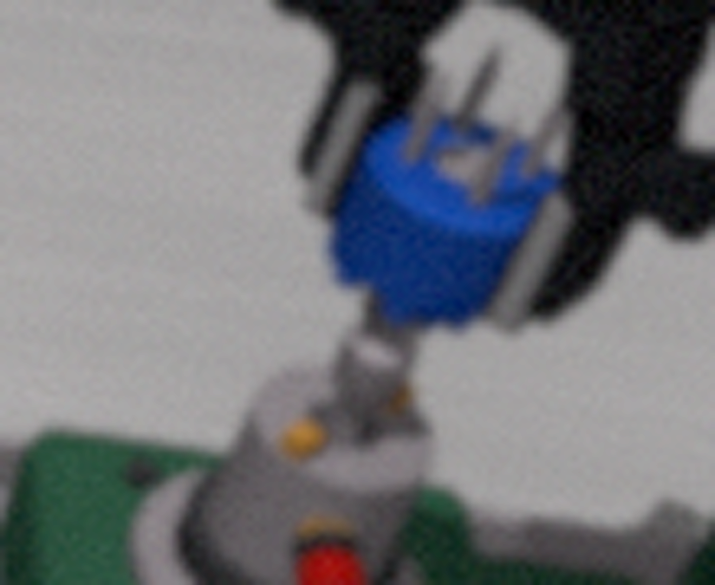

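View pics/w6.png

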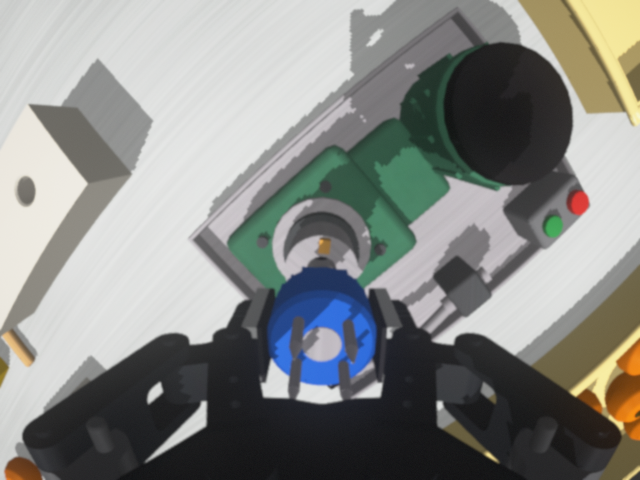

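The tip is over the mouth but slightly to the right (+y) in the scene view, which agrees with the TCP reading. Correcting (+1.6, -1.0) mm.

>>> {"method": "servo_tool", "body": {"increments": [{"dx": 0.16, "dy": -0.1, "dz": 0.2, "ax": 0, "ay": 0, "az": 0, "claw": 1}, {"dx": 0.16, "dy": -0.1, "dz": 0.2, "ax": 0, "ay": 0, "az": 0, "claw": 1}, {"dx": 0.16, "dy": -0.1, "dz": 0.2, "ax": 0, "ay": 0, "az": 0, "claw": 1}, {"dx": 0.16, "dy": -0.1, "dz": 0.2, "ax": 0, "ay": 0, "az": 0, "claw": 1}]}}

```text
clock: 9.17
eef_pos: [577.5, 215.4, 179.6]
tool_rot: [-1.57, -0.0, -0.735]
force: [-0.0, 0.0, -2.3]
width: 38.4
```

```bash
python3 look.py 7
```

```text
[577.4624815  215.4188027  179.58682672] [-1.57013797e+00 -2.37937742e-04 -7.34860064e-01] [-0.001  0.002 -0.003  0.004 -0.001  0.     0.001] [-0.02217504  0.01913808 -2.3024156 ] [ 0.03087644 -0.0267702   0.02965465]
scene [552 256]
origin 497 196
wrist [321 271]
origin 266 211
```

View pics/s7c.png

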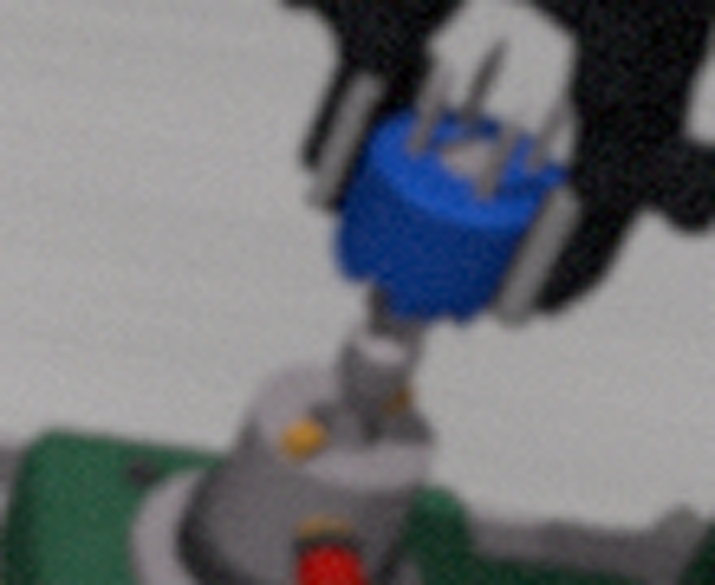

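```bash
python3 - <<'E'
from h import *
s=ld('s7.png');cs=lambda x,y:((x+.5)/6.5-.5+497,(y+.5)/6.5-.5+196)
inv=lambda p:((p-[497,196]+.5)*6.5-.5)
for q in((370,435),(372,438),(368,432)):print(onz(s,*cs(*q),132.4))
print(inv(proj(s,(577.5,215.4,132.4))),inv(proj(s,(577.5,215.4,176.4))),inv(proj(s,(578,213.8,125))))
k=cv2.resize(s['color'][240:275,535:570],None,fx=16,fy=16,interpolation=cv2.INTER_CUBIC);k=np.clip(k*1.6,0,255).astype(np.uint8);cv2.imwrite('pics/s7d.png',k[:,:,::-1])
E
```

```text
[587.82727933 216.0422218  132.4       ]
[588.73663569 216.34952975 132.4       ]
[586.91608736 215.73429353 132.4       ]
[360.41637105 403.148098  ] [426.92249683 264.07987415] [342.92857036 425.86859722]
```

View pics/s7d.png

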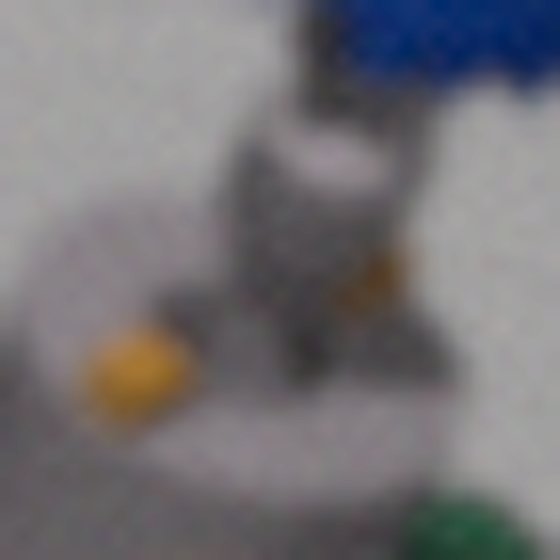

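>>> {"method": "servo_tool", "body": {"increments": [{"dx": -0.08, "dy": -0.02, "dz": -0.3, "ax": 0, "ay": 0, "az": 0, "claw": 1}, {"dx": -0.08, "dy": -0.02, "dz": -0.7, "ax": 0, "ay": 0, "az": 0, "claw": 1}, {"dx": -0.08, "dy": -0.02, "dz": -1.1, "ax": 0, "ay": 0, "az": 0, "claw": 1}, {"dx": -0.08, "dy": -0.02, "dz": -1.4, "ax": 0, "ay": 0, "az": 0, "claw": 1}, {"dx": -0.08, "dy": -0.02, "dz": -1.4, "ax": 0, "ay": 0, "az": 0, "claw": 1}]}}

```text
clock: 9.68
eef_pos: [575.8, 214.9, 164.1]
tool_rot: [-1.573, 0.001, -0.735]
force: [-0.1, 0.1, -2.6]
width: 38.1
```

```bash
cat > st.py <<'E'
from cell import *
s=read_state();print(round(s['clock'],2),s['eef_pos'].round(2),s['tool_rot'].round(4),'F',s['force'].round(2),'T',s['torque'].round(3),s['width'].round(1))
E
python3 st.py
```

```text
Traceback (most recent call last):
  File "st.py", line 2, in <module>
    s=read_state();print(round(s['clock'],2),s['eef_pos'].round(2),s['tool_rot'].round(4),'F',s['force'].round(2),'T',s['torque'].round(3),s['width'].round(1))
                                                                                                                                           ^^^^^^^^^^^^^^^^
AttributeError: 'float' object has no attribute 'round'
```

```bash
sed -i "s/,s\['width'\].round(1)/,s['width']/" st.py; python3 st.py
```

```text
9.68 [575.78 214.94 164.11] [-1.5725e+00  9.0000e-04 -7.3480e-01] F [-0.08  0.1  -2.56] T [-0.008 -0.04   0.012] 38.143351489594274
```

>>> {"method": "servo_tool", "body": {"increments": [{"dx": 0.05, "dy": 0.02, "dz": -0.2, "ax": 0, "ay": 0, "az": 0, "claw": 1}, {"dx": 0.05, "dy": 0.02, "dz": -0.4, "ax": 0, "ay": 0, "az": 0, "claw": 1}, {"dx": 0.05, "dy": 0.02, "dz": -0.6, "ax": 0, "ay": 0, "az": 0, "claw": 1}, {"dx": 0.05, "dy": 0.02, "dz": -0.6, "ax": 0, "ay": 0, "az": 0, "claw": 1}]}}

```text
clock: 10.02
eef_pos: [576.7, 215.3, 158.7]
tool_rot: [-1.571, 0.0, -0.735]
force: [0.4, 0.0, -2.3]
width: 38.5
```

```bash
python3 st.py
```

```text
10.02 [576.68 215.3  158.74] [-1.5714e+00  4.0000e-04 -7.3480e-01] F [ 0.42  0.02 -2.3 ] T [-0.029  0.063  0.026] 38.53138758001093
```

The full shank has entered the bore with almost no side force. On past the plunger, slowly.

>>> {"method": "servo_tool", "body": {"increments": [{"dx": 0, "dy": 0, "dz": -0.2, "ax": 0, "ay": 0, "az": 0, "claw": 1}, {"dx": 0, "dy": 0, "dz": -0.4, "ax": 0, "ay": 0, "az": 0, "claw": 1}, {"dx": 0, "dy": 0, "dz": -0.6, "ax": 0, "ay": 0, "az": 0, "claw": 1}, {"dx": 0, "dy": 0, "dz": -0.6, "ax": 0, "ay": 0, "az": 0, "claw": 1}]}}

```text
clock: 10.35
eef_pos: [576.5, 215.3, 152.7]
tool_rot: [-1.572, 0.001, -0.735]
force: [-1.2, -0.2, -3.4]
width: 38.5
```

```bash
python3 st.py
```

```text
10.35 [576.48 215.32 152.7 ] [-1.5717e+00  7.0000e-04 -7.3480e-01] F [-1.17 -0.21 -3.39] T [0.014 0.16  0.062] 38.50801727328242
```

>>> {"method": "servo_tool", "body": {"increments": [{"dx": 0, "dy": 0, "dz": -0.2, "ax": 0, "ay": 0, "az": 0, "claw": 1}, {"dx": 0, "dy": 0, "dz": -0.4, "ax": 0, "ay": 0, "az": 0, "claw": 1}, {"dx": 0, "dy": 0, "dz": -0.6, "ax": 0, "ay": 0, "az": 0, "claw": 1}, {"dx": 0, "dy": 0, "dz": -0.6, "ax": 0, "ay": 0, "az": 0, "claw": 1}]}}

```text
clock: 10.68
eef_pos: [576.0, 215.4, 147.0]
tool_rot: [-1.572, 0.001, -0.735]
force: [-3.7, -0.1, -1.0]
width: 38.3
```

```bash
python3 st.py
```

```text
10.68 [575.99 215.35 146.96] [-1.5722e+00  1.3000e-03 -7.3470e-01] F [-3.69 -0.09 -0.97] T [0.07  0.886 0.042] 38.29517195426003
```

>>> {"method": "servo_tool", "body": {"increments": [{"dx": 0.03, "dy": 0, "dz": -0.2, "ax": 0, "ay": 0, "az": 0, "claw": 1}, {"dx": 0.03, "dy": 0, "dz": -0.4, "ax": 0, "ay": 0, "az": 0, "claw": 1}, {"dx": 0.03, "dy": 0, "dz": -0.6, "ax": 0, "ay": 0, "az": 0, "claw": 1}, {"dx": 0.03, "dy": 0, "dz": -0.8, "ax": 0, "ay": 0, "az": 0, "claw": 1}, {"dx": 0.03, "dy": 0, "dz": -0.8, "ax": 0, "ay": 0, "az": 0, "claw": 1}]}}

```text
clock: 11.1
eef_pos: [576.0, 215.0, 138.2]
tool_rot: [-1.573, 0.001, -0.735]
force: [-4.2, 0.3, -0.5]
width: 38.4
```

```bash
python3 st.py
```

```text
11.1 [575.99 214.97 138.16] [-1.5734e+00  1.4000e-03 -7.3480e-01] F [-4.17  0.3  -0.52] T [-0.08   1.219 -0.082] 38.443642549396
```

>>> {"method": "servo_tool", "body": {"increments": [{"dx": 0.03, "dy": 0, "dz": -0.2, "ax": 0, "ay": 0, "az": 0, "claw": 1}, {"dx": 0.03, "dy": 0, "dz": -0.35, "ax": 0, "ay": 0, "az": 0, "claw": 1}, {"dx": 0.03, "dy": 0, "dz": -0.5, "ax": 0, "ay": 0, "az": 0, "claw": 1}, {"dx": 0.03, "dy": 0, "dz": -0.55, "ax": 0, "ay": 0, "az": 0, "claw": 1}, {"dx": 0.03, "dy": 0, "dz": -0.55, "ax": 0, "ay": 0, "az": 0, "claw": 1}]}}

```text
clock: 11.52
eef_pos: [576.1, 214.9, 132.4]
tool_rot: [-1.574, 0.002, -0.735]
force: [-5.0, -0.6, -6.5]
width: 38.9
```

```bash
python3 st.py
```

```text
11.52 [576.09 214.94 132.37] [-1.5738  0.0017 -0.7348] F [-5.03 -0.61 -6.49] T [-0.097  1.219 -0.042] 38.920090166593674
```

>>> {"method": "servo_tool", "body": {"increments": [{"dx": 0.02, "dy": 0, "dz": -0.1, "ax": 0, "ay": 0, "az": 0, "claw": 1}, {"dx": 0.02, "dy": 0, "dz": -0.2, "ax": 0, "ay": 0, "az": 0, "claw": 1}, {"dx": 0.02, "dy": 0, "dz": -0.2, "ax": 0, "ay": 0, "az": 0, "claw": 1}, {"dx": 0.02, "dy": 0, "dz": -0.2, "ax": 0, "ay": 0, "az": 0, "claw": 1}]}}

```text
clock: 11.85
eef_pos: [576.2, 215.1, 130.1]
tool_rot: [-1.574, 0.002, -0.735]
force: [-5.0, 0.1, -10.4]
width: 38.1
```

```bash
python3 st.py
```

```text
11.85 [576.24 215.07 130.12] [-1.5739  0.0018 -0.7347] F [ -4.99   0.1  -10.36] T [ 0.029  1.126 -0.041] 38.057218391580065
```

The fork is being pulled down, so the plunger is riding into the groove and the hub is already below the dog tops. Pressing home.

>>> {"method": "servo_tool", "body": {"increments": [{"dx": 0.02, "dy": 0, "dz": -0.1, "ax": 0, "ay": 0, "az": 0, "claw": 1}, {"dx": 0.02, "dy": 0, "dz": -0.2, "ax": 0, "ay": 0, "az": 0, "claw": 1}, {"dx": 0.02, "dy": 0, "dz": -0.2, "ax": 0, "ay": 0, "az": 0, "claw": 1}, {"dx": 0.02, "dy": 0, "dz": -0.2, "ax": 0, "ay": 0, "az": 0, "claw": 1}]}}

```text
clock: 12.18
eef_pos: [576.8, 214.9, 128.9]
tool_rot: [-1.573, 0.001, -0.735]
force: [-5.7, -0.2, -5.8]
width: 38.1
```

```bash
python3 look.py 8; python3 st.py
```

```text
[576.81083712 214.94164081 128.90480178] [-1.57330089e+00  1.25089519e-03 -7.34699884e-01] [-0.    -0.    -0.    -0.    -0.001 -0.002 -0.   ] [-5.66014206 -0.17170768 -5.83787131] [-0.18334804  1.38130097 -0.00796964]
scene [552 256]
origin 497 196
wrist [323 312]
origin 268 252
12.28 [576.83 214.94 128.93] [-1.5732e+00  1.3000e-03 -7.3470e-01] F [-5.95 -0.73 -6.6 ] T [-0.12   1.366 -0.051] 38.354597198067886
```

View pics/s8c.png

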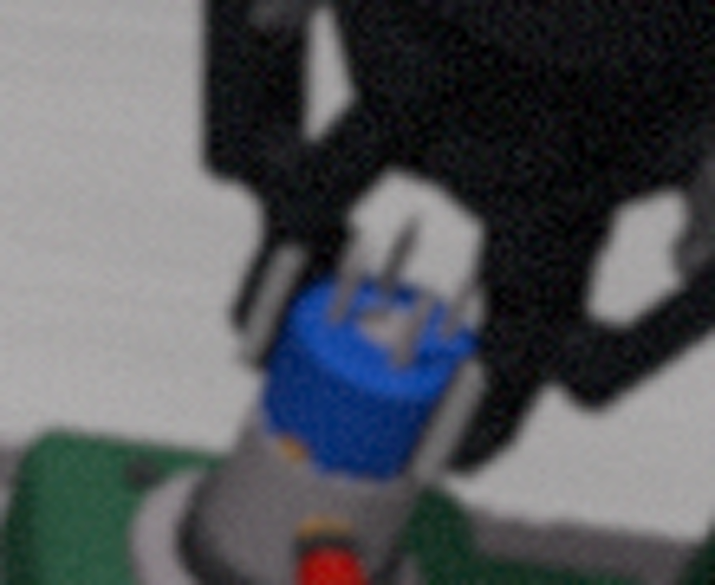

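The dog is visible sitting in the notch at (292,448). Pressing a bit more to reach the stop.

>>> {"method": "servo_tool", "body": {"increments": [{"dx": -0.03, "dy": 0, "dz": -0.1, "ax": 0, "ay": 0, "az": 0, "claw": 1}, {"dx": -0.03, "dy": 0, "dz": -0.15, "ax": 0, "ay": 0, "az": 0, "claw": 1}, {"dx": -0.03, "dy": 0, "dz": -0.15, "ax": 0, "ay": 0, "az": 0, "claw": 1}]}}

```text
clock: 12.53
eef_pos: [576.9, 215.0, 128.4]
tool_rot: [-1.572, 0.001, -0.735]
force: [-6.8, -1.6, -1.5]
width: 38.4
```

```bash
python3 st.py
```

```text
12.53 [576.86 215.   128.39] [-1.5724e+00  9.0000e-04 -7.3490e-01] F [-6.81 -1.61 -1.54] T [-0.273  1.592 -0.025] 38.43385505532175
```

>>> {"method": "servo_tool", "body": {"increments": [{"dx": -0.05, "dy": 0, "dz": -0.1, "ax": 0, "ay": 0, "az": 0, "claw": 1}, {"dx": -0.05, "dy": 0, "dz": -0.15, "ax": 0, "ay": 0, "az": 0, "claw": 1}, {"dx": -0.05, "dy": 0, "dz": -0.15, "ax": 0, "ay": 0, "az": 0, "claw": 1}]}}

```text
clock: 12.78
eef_pos: [576.8, 215.1, 128.3]
tool_rot: [-1.571, 0.0, -0.735]
force: [-8.6, -1.6, 7.7]
width: 38.5
```

```bash
python3 st.py
```

```text
12.78 [576.82 215.05 128.27] [-1.5711e+00  3.0000e-04 -7.3500e-01] F [-8.6  -1.59  7.69] T [-0.487  2.008 -0.024] 38.54808065506018
```

Solid stop at z 128.3 with about 10 N of push, matching the expected home height of 128.2. Easing off and releasing.

>>> {"method": "servo_tool", "body": {"increments": [{"dx": 0, "dy": 0, "dz": 0.05, "ax": 0, "ay": 0, "az": 0, "claw": 1}, {"dx": 0, "dy": 0, "dz": 0.05, "ax": 0, "ay": 0, "az": 0, "claw": 0}, {"dx": 0, "dy": 0, "dz": 0.05, "ax": 0, "ay": 0, "az": 0, "claw": -0.5}, {"dx": 0, "dy": 0, "dz": 0.05, "ax": 0, "ay": 0, "az": 0, "claw": -1}, {"dx": 0, "dy": 0, "dz": 0.05, "ax": 0, "ay": 0, "az": 0, "claw": -1}, {"dx": 0, "dy": 0, "dz": 0.05, "ax": 0, "ay": 0, "az": 0, "claw": -1}]}}

```text
clock: 13.28
eef_pos: [578.6, 215.6, 127.8]
tool_rot: [-1.568, -0.002, -0.735]
force: [-0.6, 0.0, -0.5]
width: 85.1
```

```bash
python3 look.py 9; python3 st.py
```

```text
[578.5648317  215.61297796 127.79491012] [-1.56831837e+00 -1.55360427e-03 -7.34967521e-01] [-0.002  0.003 -0.002  0.01  -0.001  0.004  0.   ] [-0.62282742  0.02258688 -0.50020057] [-0.00144302 -0.01322045 -0.00867187]
scene [552 256]
origin 497 196
wrist [319 312]
origin 264 252
13.38 [577.86 215.51 127.43] [-1.5696e+00 -8.0000e-04 -7.3480e-01] F [ 0.23  0.54 -0.47] T [-0.006 -0.002 -0.011] 85.40849975460945
```

View pics/s9c.png

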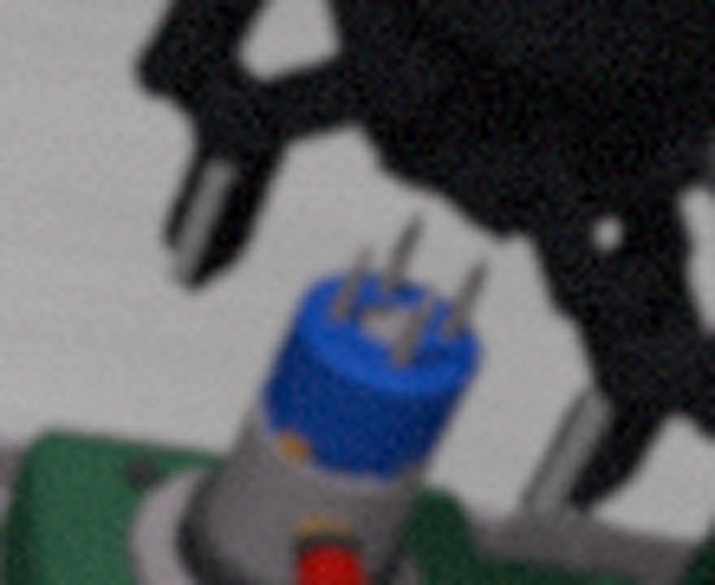

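View pics/w9.png

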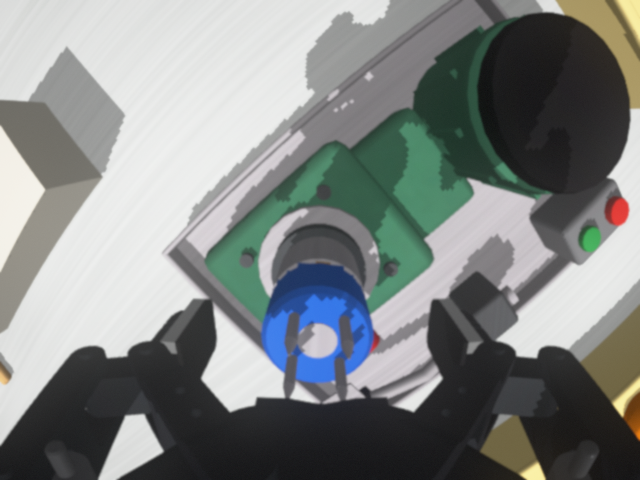

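Released: the fork stands upright with the dog in the notch. Retreating straight up.

>>> {"method": "servo_tool", "body": {"increments": [{"dx": 0, "dy": 0, "dz": 1, "ax": 0, "ay": 0, "az": 0, "claw": -1}, {"dx": 0, "dy": 0, "dz": 3, "ax": 0, "ay": 0, "az": 0, "claw": -1}, {"dx": 0, "dy": 0, "dz": 6, "ax": 0, "ay": 0, "az": 0, "claw": -1}, {"dx": 0, "dy": 0, "dz": 9, "ax": 0, "ay": 0, "az": 0, "claw": -1}, {"dx": 0, "dy": 0, "dz": 12, "ax": 0, "ay": 0, "az": 0, "claw": -1}, {"dx": 0, "dy": 0, "dz": 14, "ax": 0, "ay": 0, "az": 0, "claw": -1}, {"dx": 0, "dy": 0, "dz": 14, "ax": 0, "ay": 0, "az": 0, "claw": -1}, {"dx": 0, "dy": 0, "dz": 14, "ax": 0, "ay": 0, "az": 0, "claw": -1}]}}

```text
clock: 14.05
eef_pos: [578.0, 215.6, 269.2]
tool_rot: [-1.567, -0.002, -0.735]
force: [-0.9, 0.3, -0.5]
width: 85.3
```

```bash
python3 look.py 10; python3 - <<'E'
from h import *
s=ld('s10.png')
h=cv2.cvtColor(s['color'],cv2.COLOR_RGB2HSV); m=cv2.inRange(h,(100,120,40),(130,255,255)); m[:210]=0;m[:,:500]=0
n,l,st,c=cv2.connectedComponentsWithStats(m); i=1+np.argmax(st[1:,4]); print(st[i],c[i])
# expected silhouette box for a home hub
for zs in(125,127,130):
    P=np.array([proj(s,(577.5+20*np.cos(t),214+20*np.sin(t),z)) for t in np.linspace(0,6.28,72) for z in(zs,zs+32)]);print(zs,P.min(0),P.max(0))
E
```

```text
[577.96368363 215.63733173 269.18515174] [-1.56740740e+00 -1.51898177e-03 -7.34812127e-01] [ 0.003  0.037 -0.007  0.046 -0.    -0.008 -0.   ] [-0.86566771  0.34347035 -0.46933602] [0.02503847 0.01240512 0.00375272]
scene [552 256]
origin 497 196
wrist [321 232]
origin 266 172
[538 239  32  31 599] [552.78464107 254.71452421]
125 [535.60780625 236.48841043] [571.14596047 270.54633081]
127 [536.01608848 235.51185592] [571.64472349 269.62662481]
130 [536.63147101 234.03982825] [572.39665025 268.24021499]
```

View pics/s10c.png

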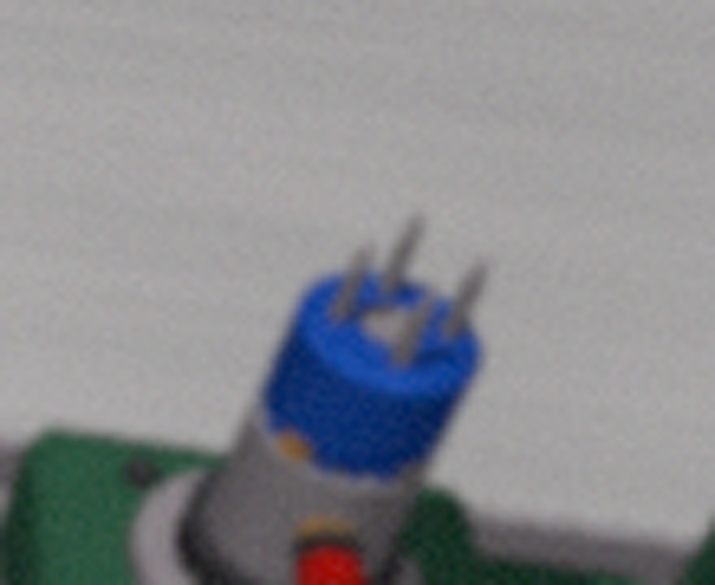

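View pics/s10.png

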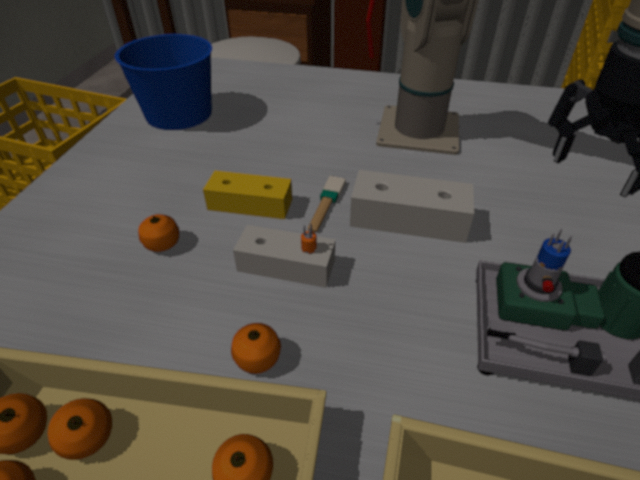

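```bash
python3 -c "
from cell import *;print(read_state()['clock'],finish_job())"
```

```text
the job is handed in; nothing more can be done
14.15 None
```

The blue fork is seated in the peeler's spindle socket and released. The job was handed in at 14.15 s.

**What I did:** I measured the notches (scene view) and drive dogs (wrist view) and turned the fork to match them above the socket. It then went past the plunger and straight over the dogs, so it never stopped on them and needed no turning there. It was pressed home with about 10 N, released, and the arm lifted straight clear.

**Last checks:**
- **Home height:** it stopped firmly at a tool height of 128.3 mm, against 128.2 mm expected. In the last scene view the hub sits flush on the spindle with a dog in its notch; the hub's lower edge at row 270 matches a face at 125 mm.
- **Plunger:** I felt it pull the fork down by up to about 8 N as it entered the groove. There is no direct plunger reading, so the click is inferred from this and the final height.
- **Bystanders:** the orange fork, the persimmons and the brush look unmoved in the last scene picture.

**Disagreements:**
- The top camera put the fork about 2.5 mm off in y compared with where the gripper closed. I used wrist and scene measurements for the insertion instead.
- A side force of up to 8.6 N built up while the fork was held against the plunger. It disappeared on release.

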